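Scrape the griddle's grease groove and load the potato cakes

ROBOT

A 7-joint arm with a two-finger parallel gripper is mounted at the origin on the work surface. World frame = base frame: x ahead of the robot, y to its left, z up, the work surface at z = 0. Lengths are in m, angles in rad, forces in N, time in s.
With the tool pointing down it reaches from about 0.4 to 0.9 m from the base axis. Payload 5.5 kg.
Tool frame: the origin (TCP) lies between the finger pads; the fingertips stand 19 mm ahead of it and the grasp point (between the pads) is the TCP; z points along the fingers, y is the line along which they close (so a half turn about z gives the same grasp; the last joint's range is limited). The gripper opens to 85 mm and grips with 20 to 120 N. Pads are 22 mm wide; open, the fingers measure 114 mm over their backs; the gripper's body (76 mm by 85 mm) begins 54 mm behind the grasp point. The pads swing forward as they close: fully open they stand 13 mm farther back than shut.
Start: joints at [1.587, 0.501, -0.427, 1.55, 0.221, 1.138, -0.21], TCP at [0.159, -0.63, 0.223] pointing down, gripper open.
Joint ranges: [-2.88, 2.88], [-0.31, 2.03], [-1.54, 1.56], [0.2, 2.42], [-1.41, 4.55], [0.19, 2.02], [-2.57, 2.57]. Speed limits (rad/s): [2.57, 2.57, 3.14, 3.14, 3.14, 3.14, 3.14].

INTERFACE

Orientations are given as a rotation vector (axis times angle).
In Python, from cell import bot gives the robot as it stands. The module is installed in compiled form; this text tells all that it offers.
- The arm moves only by the tool servo_tool, never from a script. Its argument "motion" is text: rows parted by semicolons, each of 4 numbers parted by spaces: the shift along the tool's x, y, z in units of 40 mm (1.0 is 40 mm), then the turn about the tool's z in units of 6 degrees (1.0 is 6 degrees). A call has exactly 5 rows; each row is the pose to reach, as a shift and turn from the pose commanded when the call began, along the tool's axes at that moment; what a row does not reach only later rows make up. A row lasts 1/12 s, in which the tool goes at most 41.7 mm and 7.16 degrees, less where a joint would pass 70% of its speed; a pose out of reach is approached as far as the arm can. A call with a gripper value outside its range is refused whole. "grip" is the finger opening in mm, from 0 to 85.4, set as the call begins (left out, the last holds). The fingers move at their own pace and stop on an object; "newtons" is the grip in N (left out, the last holds). Time passes only in rows, so rows that repeat a pose let the fingers close, or fill a call up. It gives the time, the measured TCP pose, the force, the opening and the grip force at its end, in the units of the state.
- bot.state(): the state, without advancing time (a new reading comes with each control period).
- bot.capture(name): name is "scene" or "side" or "wrist"; returns the picture (420x560x3 uint8, red, green, blue); there is no depth.
- bot.get_calibration(name): a dict with "intrinsics" (3x3 intrinsics, pixels), "rvec" (rotation vector, rad) and "tvec" (3), from world to camera coordinates, as OpenCV has them. Camera axes: x right, y down, z forward; pixel columns grow to the right and rows downward; lengths in m; the calibration is good to about 2 mm. A picture is of the moment at which its call begins: read the wrist's pose just before it. get_calibration takes no time and is no camera call; for the wrist camera it gives the pose at the moment of the call.
- bot.sign_off(): hands the job in; it is judged then, once.
The state is a dict: "t": time; "qpos": joint angles; "qvel": joint speeds; "joint_efforts": joint torques, N m; "ee_pos": TCP position; "tcp_rot": TCP orientation; "ft_force": force on the tool from outside, world axes, zero at the start; "ft_torque": the same for the moment, N m; "opening": finger opening in m; "grip_force": force on a finger pad.
Only numpy, scipy, OpenCV 4.12 (cv2) and the standard library are available. Lean on these libraries where they do the work, as an engineer would, in place of code of your own. Each camera call takes 0.05 s, during which the arm holds its last target. There are 200 camera calls.

TASK

Take the groove scraper from its stand and draw its tip along the whole grease groove of the griddle, from the far end down the left side, round the corner and along the near side to the right-hand end, keeping the tip down on or just above the groove's floor and moving slowly and steadily, about 2 cm a second; then hang the scraper back upright in its stand. After that, lay every potato cake from the tray flat on the griddle, each centred on an etched ring of its own, so that the near row of three is full and any further cakes are in the far row. Leave the egg ring and everything else where they are.

Things in the scene. Friction and masses are not known exactly. Their poses are not given: they have to be found in the camera images.
- griddle: Fixed steel griddle plate, 230 (x, away from robot) by 290 (y, to robot's left) by 20 mm; origin at the centre of its underside. An L-shaped groove runs inside its left (+y) and near (-x) edges. Six 52 mm rings are etched flush on its top (20 mm above the worktop), two rows of three, 80 mm apart: centres at x -26 mm (near row) and +54 mm (far row), y +66, -14 and -94 mm.
- stand: Fixed steel tool stand, 80 x 80 mm, 80 mm high; origin at the centre of its underside. In the middle of its top plate (8 mm thick, open below) is a square 16 mm hole in which the scraper hangs, collar resting on the plate, with its tip 18 mm above the worktop on the stand's z axis.
- scraper: Loose groove scraper, a straight stylus 133 mm tall, about 0.12 kg, at first hanging upright in the stand. Origin at its TIP, z from tip to handle. Round steel shank 7 mm in diameter with rounded tip up to z 62 mm, collar 32 mm in diameter z 62 to 68 mm, black square handle 22 x 22 mm (sides along its x and y) z 68 to 133 mm.
- tray: Fixed shallow white portion tray, 214 mm (x) by 212 mm (y), 16 mm high; origin at the centre of its underside. Floor 4 mm thick, walls 4 mm thick rising 12 mm above the floor; six compartments, three along x (66 mm each inside) and two along y (100 mm each). One compartment holds the egg ring, the others one cake each or nothing.
- egg_ring: Loose steel ring mould, 48 mm outside and 42 mm inside diameter, 22 mm high, hollow, in one of the tray's compartments; origin at the centre of its underside. Not to be moved.
- groove0 (a point): Point on the floor of the grease groove, on its centre line: far end (left side). The groove is 14 mm wide and 8 mm deep (floor 12 mm above the worktop), open at the top, closed at both ends, straight between these points; its ends lie 9 to 11 mm beyond points 0 and 7.
- groove1 (a point): Point on the floor of the grease groove, on its centre line: a third along the left leg.
- groove2 (a point): Point on the floor of the grease groove, on its centre line: two thirds along the left leg.
- groove3 (a point): Point on the floor of the grease groove, on its centre line: the corner.
- groove4 (a point): Point on the floor of the grease groove, on its centre line: a quarter along the near leg.
- groove5 (a point): Point on the floor of the grease groove, on its centre line: half along the near leg.
- groove6 (a point): Point on the floor of the grease groove, on its centre line: three quarters along the near leg.
- groove7 (a point): Point on the floor of the grease groove, on its centre line: the right-hand end of the near leg.
- cake1: Loose frozen potato cake, a rigid golden-brown disc 44 mm in diameter and 24 mm thick, 60 g, lying flat in a compartment of the tray at the start; origin at its centre (12 mm above what it lies on), z its axis. May be absent.
- cake2: Loose frozen potato cake, a rigid golden-brown disc 44 mm in diameter and 24 mm thick, 60 g, lying flat in a compartment of the tray at the start; origin at its centre (12 mm above what it lies on), z its axis. May be absent.
- cake3: Loose frozen potato cake, a rigid golden-brown disc 44 mm in diameter and 24 mm thick, 60 g, lying flat in a compartment of the tray at the start; origin at its centre (12 mm above what it lies on), z its axis. May be absent.
- cake4: Loose frozen potato cake, a rigid golden-brown disc 44 mm in diameter and 24 mm thick, 60 g, lying flat in a compartment of the tray at the start; origin at its centre (12 mm above what it lies on), z its axis. May be absent.
- cake5: Loose frozen potato cake, a rigid golden-brown disc 44 mm in diameter and 24 mm thick, 60 g, lying flat in a compartment of the tray at the start; origin at its centre (12 mm above what it lies on), z its axis. May be absent.
- shaker: Loose bystander: steel salt shaker, 44 mm across, 80 mm high. Not to be moved. Origin at the centre of its underside.
- spatula: Loose bystander: spatula 260 mm long, lying beyond the stand on the left; origin at about the middle of its underside. Not to be moved.
- sauce_pot: Loose bystander: white sauce bowl, 80 mm across, 50 mm high. Not to be moved. Origin at the centre of its underside.
- squeeze_bottle: Loose bystander: squeeze bottle, 54 mm across, 170 mm high. Not to be moved. Origin at the centre of its underside.
- timer: Loose bystander: grey kitchen timer, 60 x 60 x 30 mm. Not to be moved. Origin at the centre of its underside.
- jar: Loose bystander: amber jar, 64 mm across, 90 mm high. Not to be moved. Origin at the centre of its underside.
Things that resemble listed ones, but are neither listed nor needed, are in the scene too. There is more than one size of the scraper; the one meant has the size given above.

How it is judged:
On the way, in this order (a step that is already met when the one before it is completed fails the run):
1. the scraper's tip passes slowly, down in the groove, through far end (left side) (within 7 mm for 0.25 s) (distance between scraper and groove0 below 0.007 m), for 0.25 s.
2. the scraper's tip passes slowly, down in the groove, through a third along the left leg (within 7 mm for 0.25 s) (distance between scraper and groove1 below 0.007 m), for 0.25 s.
3. the scraper's tip passes slowly, down in the groove, through two thirds along the left leg (within 7 mm for 0.25 s) (distance between scraper and groove2 below 0.007 m), for 0.25 s.
4. the scraper's tip passes slowly, down in the groove, through the corner (within 7 mm for 0.25 s) (distance between scraper and groove3 below 0.007 m), for 0.25 s.
5. the scraper's tip passes slowly, down in the groove, through a quarter along the near leg (within 7 mm for 0.25 s) (distance between scraper and groove4 below 0.007 m), for 0.25 s.
6. the scraper's tip passes slowly, down in the groove, through half along the near leg (within 7 mm for 0.25 s) (distance between scraper and groove5 below 0.007 m), for 0.25 s.
7. the scraper's tip passes slowly, down in the groove, through three quarters along the near leg (within 7 mm for 0.25 s) (distance between scraper and groove6 below 0.007 m), for 0.25 s.
8. the scraper's tip passes slowly, down in the groove, through the right-hand end of the near leg (within 7 mm for 0.25 s) (distance between scraper and groove7 below 0.007 m), for 0.25 s.
9. the scraper hangs upright in its stand again (horizontal distance between scraper and stand below 0.01 m and z of scraper in the frame of stand between 0.012 and 0.025 m and angle between scraper's own z axis and vertical below 0.15 rad), for 0.2 s.
10. the near row of three rings is filled with cakes (((x of cake1 in the frame of griddle between -0.035 and -0.017 m and y of cake1 in the frame of griddle between 0.057 and 0.075 m and z of cake1 in the frame of griddle between 0.029 and 0.036 m) or (x of cake2 in the frame of griddle between -0.035 and -0.017 m and y of cake2 in the frame of griddle between 0.057 and 0.075 m and z of cake2 in the frame of griddle between 0.029 and 0.036 m) or (x of cake3 in the frame of griddle between -0.035 and -0.017 m and y of cake3 in the frame of griddle between 0.057 and 0.075 m and z of cake3 in the frame of griddle between 0.029 and 0.036 m) or (x of cake4 in the frame of griddle between -0.035 and -0.017 m and y of cake4 in the frame of griddle between 0.057 and 0.075 m and z of cake4 in the frame of griddle between 0.029 and 0.036 m) or (x of cake5 in the frame of griddle between -0.035 and -0.017 m and y of cake5 in the frame of griddle between 0.057 and 0.075 m and z of cake5 in the frame of griddle between 0.029 and 0.036 m)) and ((x of cake1 in the frame of griddle between -0.035 and -0.017 m and y of cake1 in the frame of griddle between -0.023 and -0.005 m and z of cake1 in the frame of griddle between 0.029 and 0.036 m) or (x of cake2 in the frame of griddle between -0.035 and -0.017 m and y of cake2 in the frame of griddle between -0.023 and -0.005 m and z of cake2 in the frame of griddle between 0.029 and 0.036 m) or (x of cake3 in the frame of griddle between -0.035 and -0.017 m and y of cake3 in the frame of griddle between -0.023 and -0.005 m and z of cake3 in the frame of griddle between 0.029 and 0.036 m) or (x of cake4 in the frame of griddle between -0.035 and -0.017 m and y of cake4 in the frame of griddle between -0.023 and -0.005 m and z of cake4 in the frame of griddle between 0.029 and 0.036 m) or (x of cake5 in the frame of griddle between -0.035 and -0.017 m and y of cake5 in the frame of griddle between -0.023 and -0.005 m and z of cake5 in the frame of griddle between 0.029 and 0.036 m)) and ((x of cake1 in the frame of griddle between -0.035 and -0.017 m and y of cake1 in the frame of griddle between -0.103 and -0.085 m and z of cake1 in the frame of griddle between 0.029 and 0.036 m) or (x of cake2 in the frame of griddle between -0.035 and -0.017 m and y of cake2 in the frame of griddle between -0.103 and -0.085 m and z of cake2 in the frame of griddle between 0.029 and 0.036 m) or (x of cake3 in the frame of griddle between -0.035 and -0.017 m and y of cake3 in the frame of griddle between -0.103 and -0.085 m and z of cake3 in the frame of griddle between 0.029 and 0.036 m) or (x of cake4 in the frame of griddle between -0.035 and -0.017 m and y of cake4 in the frame of griddle between -0.103 and -0.085 m and z of cake4 in the frame of griddle between 0.029 and 0.036 m) or (x of cake5 in the frame of griddle between -0.035 and -0.017 m and y of cake5 in the frame of griddle between -0.103 and -0.085 m and z of cake5 in the frame of griddle between 0.029 and 0.036 m))), for 0.2 s.
At the end, for the whole second after the job is handed in: The scraper hangs upright in its stand (on the hole's axis within 10 mm, collar down on the top plate, tilt under 0.15 rad); every cake present lies flat on the griddle, centred on a ring within 9 mm along each of the griddle's sides, the near row full; everything at rest and released (all of step 9 and all of step 10 and linear speed of each of scraper, cake1, cake2, cake3, cake4, cake5 below 0.02 m/s and ((x of cake1 in the frame of griddle between -0.035 and -0.017 m and y of cake1 in the frame of griddle between 0.057 and 0.075 m) or (x of cake1 in the frame of griddle between -0.035 and -0.017 m and y of cake1 in the frame of griddle between -0.023 and -0.005 m) or (x of cake1 in the frame of griddle between -0.035 and -0.017 m and y of cake1 in the frame of griddle between -0.103 and -0.085 m) or (x of cake1 in the frame of griddle between 0.045 and 0.063 m and y of cake1 in the frame of griddle between 0.057 and 0.075 m) or (x of cake1 in the frame of griddle between 0.045 and 0.063 m and y of cake1 in the frame of griddle between -0.023 and -0.005 m) or (x of cake1 in the frame of griddle between 0.045 and 0.063 m and y of cake1 in the frame of griddle between -0.103 and -0.085 m)) and z of cake1 in the frame of griddle between 0.029 and 0.036 m and ((x of cake2 in the frame of griddle between -0.035 and -0.017 m and y of cake2 in the frame of griddle between 0.057 and 0.075 m) or (x of cake2 in the frame of griddle between -0.035 and -0.017 m and y of cake2 in the frame of griddle between -0.023 and -0.005 m) or (x of cake2 in the frame of griddle between -0.035 and -0.017 m and y of cake2 in the frame of griddle between -0.103 and -0.085 m) or (x of cake2 in the frame of griddle between 0.045 and 0.063 m and y of cake2 in the frame of griddle between 0.057 and 0.075 m) or (x of cake2 in the frame of griddle between 0.045 and 0.063 m and y of cake2 in the frame of griddle between -0.023 and -0.005 m) or (x of cake2 in the frame of griddle between 0.045 and 0.063 m and y of cake2 in the frame of griddle between -0.103 and -0.085 m)) and z of cake2 in the frame of griddle between 0.029 and 0.036 m and ((x of cake3 in the frame of griddle between -0.035 and -0.017 m and y of cake3 in the frame of griddle between 0.057 and 0.075 m) or (x of cake3 in the frame of griddle between -0.035 and -0.017 m and y of cake3 in the frame of griddle between -0.023 and -0.005 m) or (x of cake3 in the frame of griddle between -0.035 and -0.017 m and y of cake3 in the frame of griddle between -0.103 and -0.085 m) or (x of cake3 in the frame of griddle between 0.045 and 0.063 m and y of cake3 in the frame of griddle between 0.057 and 0.075 m) or (x of cake3 in the frame of griddle between 0.045 and 0.063 m and y of cake3 in the frame of griddle between -0.023 and -0.005 m) or (x of cake3 in the frame of griddle between 0.045 and 0.063 m and y of cake3 in the frame of griddle between -0.103 and -0.085 m)) and z of cake3 in the frame of griddle between 0.029 and 0.036 m and ((x of cake4 in the frame of griddle between -0.035 and -0.017 m and y of cake4 in the frame of griddle between 0.057 and 0.075 m) or (x of cake4 in the frame of griddle between -0.035 and -0.017 m and y of cake4 in the frame of griddle between -0.023 and -0.005 m) or (x of cake4 in the frame of griddle between -0.035 and -0.017 m and y of cake4 in the frame of griddle between -0.103 and -0.085 m) or (x of cake4 in the frame of griddle between 0.045 and 0.063 m and y of cake4 in the frame of griddle between 0.057 and 0.075 m) or (x of cake4 in the frame of griddle between 0.045 and 0.063 m and y of cake4 in the frame of griddle between -0.023 and -0.005 m) or (x of cake4 in the frame of griddle between 0.045 and 0.063 m and y of cake4 in the frame of griddle between -0.103 and -0.085 m)) and z of cake4 in the frame of griddle between 0.029 and 0.036 m and ((x of cake5 in the frame of griddle between -0.035 and -0.017 m and y of cake5 in the frame of griddle between 0.057 and 0.075 m) or (x of cake5 in the frame of griddle between -0.035 and -0.017 m and y of cake5 in the frame of griddle between -0.023 and -0.005 m) or (x of cake5 in the frame of griddle between -0.035 and -0.017 m and y of cake5 in the frame of griddle between -0.103 and -0.085 m) or (x of cake5 in the frame of griddle between 0.045 and 0.063 m and y of cake5 in the frame of griddle between 0.057 and 0.075 m) or (x of cake5 in the frame of griddle between 0.045 and 0.063 m and y of cake5 in the frame of griddle between -0.023 and -0.005 m) or (x of cake5 in the frame of griddle between 0.045 and 0.063 m and y of cake5 in the frame of griddle between -0.103 and -0.085 m)) and z of cake5 in the frame of griddle between 0.029 and 0.036 m); the robot touches nothing.
It fails at once if the egg ring is moved (over 3 cm) (distance of egg_ring from where it was at the start of the episode above 0.03 m).
It fails at once if one of the other things (shaker, spatula, sauce bowl, squeeze bottle, timer, jar) is moved (over 3 cm) (distance of any of shaker, spatula, sauce_pot, squeeze_bottle, timer, jar from where it was at the start of the episode above 0.03 m).
Of cake1, cake2, cake3, cake4, cake5 only 3 to 5 are there at a start; the rules pass over those that are not, and their reading is None.
At some moment in a run one of cake1, cake2, cake3, cake4, cake5 may be knocked a few centimetres aside while the robot is not near it.
It also fails if it takes over 210 s, if anything falls off the work surface, if the arm or the gripper's body presses on something with over 40 N, if the wrist force passes 120 N, or if a joint passes its speed limit or range.

## Working session

There is one attempt and no reset: what is moved stays moved. The work goes in short steps, Python scripts to look and compute and a tool call to move; the robot and the scene stay as the last step left them, time stands still between calls to the robot, and variables do not carry over. Pictures are saved under pics/ and viewed, at most 14 in all, crops included, and the job is handed in when it is done.

Besides the shell and the picture viewer there is one more tool, called after "Emit:" by a JSON object that holds its "method" and its "body". servo_tool: Moves the arm, as the interface text tells. Its arguments: {"type":"object","properties":{"motion":{"type":"string"},"grip":{"type":"number"},"newtons":{"type":"number"}},"required":["motion"]}

```bash
mkdir -p pics
cat > h.py <<'E'
import numpy as np, cv2
from cell import bot
def cap(n,f=None):
    c=bot.get_calibration(n); im=bot.capture(n)
    if f: cv2.imwrite(f'pics/{f}.png',cv2.cvtColor(im,cv2.COLOR_RGB2BGR)); np.savez(f'pics/{f}.npz',im=im,K=c['intrinsics'],r=c['rvec'],t=c['tvec'])
    return im,c
def load(f):
    d=np.load(f'pics/{f}.npz'); return d['im'],dict(intrinsics=d['K'],rvec=d['r'],tvec=d['t'])
def ray(c,uv,z):
    R=cv2.Rodrigues(np.array(c['rvec'],float))[0]; t=np.array(c['tvec'],float).ravel(); o=-R.T@t
    uv=np.atleast_2d(np.array(uv,float)); K=np.array(c['intrinsics'],float)
    d=(np.linalg.inv(K)@np.c_[uv,np.ones(len(uv))].T).T@R
    return o+d*((z-o[2])/d[:,2])[:,None]
def proj(c,p):
    return cv2.projectPoints(np.atleast_2d(np.array(p,float)),np.array(c['rvec'],float),np.array(c['tvec'],float),np.array(c['intrinsics'],float),None)[0][:,0]
E
python3 - <<'E'
from h import *
for n in('scene','side','wrist'): 
    im,c=cap(n,n+'0'); R=cv2.Rodrigues(c['rvec'])[0]; print(n,-R.T@c['tvec'].ravel(),R[2])
s=bot.state(); print({k:np.round(v,3) for k,v in s.items()})
E
```

```text
scene [ 1.40376755 -0.59904066  1.15204728] [-0.54988409  0.42582432 -0.71854098]
side [-0.201412    0.81819687  0.74958793] [ 0.60155422 -0.58681116 -0.54201954]
wrist [ 0.22727538 -0.61288282  0.37287146] [-0.26826308 -0.06516368 -0.96113923]
{'t': np.float64(0.15), 'qpos': array([ 1.587,  0.502, -0.427,  1.551,  0.221,  1.138, -0.21 ]), 'qvel': array([ 0.   , -0.003, -0.002, -0.003,  0.   ,  0.   , -0.001]), 'joint_efforts': array([-6.0000e-03, -5.7003e+01, -5.8250e+00, -2.8129e+01,  1.1000e-02,
        8.0000e-03,  0.0000e+00]), 'ee_pos': array([ 0.159, -0.63 ,  0.222]), 'tcp_rot': array([-3.116, -0.387,  0.   ]), 'ft_force': array([ 0.069,  0.537, -0.008]), 'ft_torque': array([-0.031,  0.039, -0.005]), 'grip_force': np.float64(0.0), 'opening': np.float64(0.085)}
```

View pics/scene0.png

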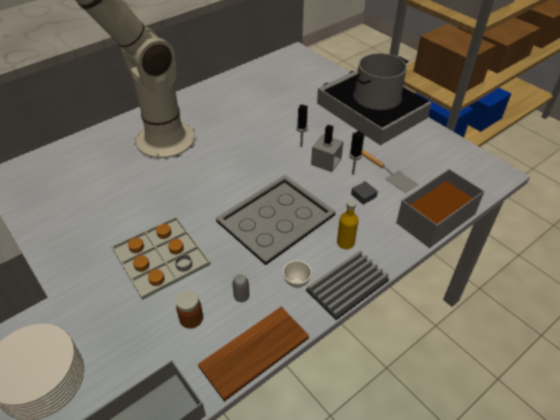

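View pics/side0.png

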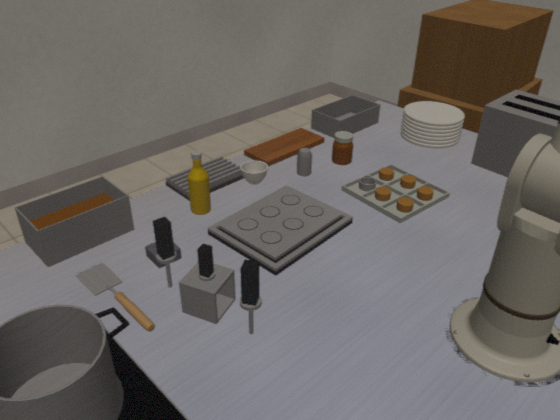

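The scene shows the stand with its scraper at about (328,150), the griddle at (276,217), and the tray at (161,256) with 5 cakes and the egg ring at (183,262). Two look-alike scrapers stand free at (302,118) and (357,145). The side view shows the same layout.

Run:
```python
from h import *
for f,pts in (('scene0',[(284,178),(334,213),(268,257),(218,220)]),('side0',[(285,189),(351,222),(277,263),(211,229)])):
    im,c=load(f); p=ray(c,pts,.02)[:,:2]; print(f,p.round(3).tolist(),p.mean(0).round(3),np.linalg.norm(p-np.roll(p,-1,0),axis=1).round(3))
im,c=load('scene0'); print('tray',ray(c,[(178,220),(209,263),(146,293),(113,248)],.016)[:,:2].round(3).tolist())
im2,c2=load('side0'); print('tray',ray(c2,[(394,168),(448,190),(401,216),(343,191)],.016)[:,:2].round(3).tolist())
for (im,c) in((im,c),(im2,c2)):
    h=cv2.cvtColor(im,cv2.COLOR_RGB2HSV); m=cv2.inRange(h,(8,130,90),(22,255,255))
    n,l,s,ce=cv2.connectedComponentsWithStats(m)
    for i in range(1,n):
        if 40<s[i,4]<400: print(s[i,4],ce[i].round(1),ray(c,ce[i],.02)[0,:2].round(3))
print('stand top',ray(c,[(328,140)],.08),'side',ray(c2,[(208,272)],.08))
print('scr top',ray(c,[(329,127)],.145),ray(c2,[(205,247)],.145))
print('dec top',ray(c,[(303,106),(358,132)],.145),ray(c2,[(250,262),(163,220)],.145))
for f in('scene0','side0'):
    im=load(f)[0]; cr=im[90:270,200:400] if f=='scene0' else im[180:330,140:360]
    cv2.imwrite(f'pics/{f}c.png',cv2.cvtColor(cv2.resize(cr,None,fx=3,fy=3,interpolation=2),cv2.COLOR_RGB2BGR))
```

```text
scene0 [[0.455, 0.187], [0.675, 0.205], [0.683, -0.059], [0.474, -0.089]] [0.572 0.061] [0.221 0.264 0.211 0.276]
side0 [[0.675, -0.054], [0.446, -0.063], [0.453, 0.187], [0.659, 0.214]] [0.558 0.071] [0.229 0.25  0.208 0.269]
tray [[0.393, -0.182], [0.592, -0.2], [0.57, -0.389], [0.37, -0.387]]
tray [[0.548, -0.388], [0.367, -0.393], [0.379, -0.185], [0.563, -0.171]]
310 [549.    7.9] [0.322 1.998]
102 [484.6  46.2] [0.349 1.431]
88 [371.7 158.2] [0.567 0.483]
125 [162.9 229.1] [ 0.4   -0.238]
138 [134.8 243.1] [ 0.397 -0.33 ]
139 [175.1 244.4] [ 0.475 -0.241]
153 [140.1 261.1] [ 0.466 -0.35 ]
162 [155.1 275.3] [ 0.537 -0.341]
95 [530.1  84.4] [ 0.599 -1.435]
395 [441.2  98. ] [ 0.766 -1.005]
85 [386.6 171.4] [ 0.546 -0.347]
93 [408.5 178.8] [ 0.476 -0.358]
108 [383.  191.1] [ 0.484 -0.247]
101 [425.4 190.7] [ 0.405 -0.337]
116 [405.2 201.9] [ 0.409 -0.245]
stand top [[ 0.7240966  -0.28205098  0.08      ]] side [[0.47233714 0.3599506  0.08      ]]
scr top [[ 0.69068639 -0.24268343  0.145     ]] [[0.47102042 0.36321641 0.145     ]]
dec top [[ 0.85314123 -0.30286273  0.145     ]
 [ 0.61263728 -0.27793518  0.145     ]] [[0.37719972 0.32968567 0.145     ]
 [0.60490015 0.37119036 0.145     ]]
```

View pics/scene0c.png

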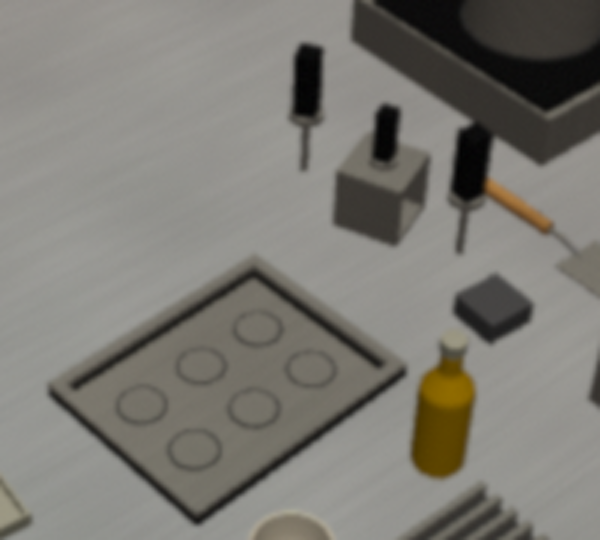

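The crop shows a nearly axis-aligned griddle with its groove along the left and near edges, and the scraper in the stand between the two free-standing decoys. I'll go and look with the wrist camera.

```bash
cat >> h.py <<'E'
def Rt(): return cv2.Rodrigues(np.array(bot.state()['tcp_rot'],float))[0]
def go(x,y,z,frm=None,R=None):
    "tool-axis shift (units of 40 mm) from frm to the target"
    R=Rt() if R is None else R; frm=bot.state()['ee_pos'] if frm is None else frm
    return (R.T@(np.array([x,y,z])-frm)/.04).round(3)
E
python3 - <<'E'
from h import *
print(Rt().round(3)); R=Rt()
p=bot.state()['ee_pos']
for q in [(.40,-.42,.32),(.48,-.27,.32),(.5,.06,.34),(.43,.3,.34)]:
    print(q,go(*q,frm=p)); p=np.array(q)
c=bot.get_calibration('wrist'); Rc=cv2.Rodrigues(c['rvec'])[0]
print('cam in tool',R.T@(-Rc.T@c['tvec'].ravel()-bot.state()['ee_pos']),(Rc@R).round(3))
E
```

```text
[[ 0.97   0.244 -0.   ]
 [ 0.244 -0.97   0.001]
 [ 0.    -0.002 -1.   ]]
(0.4, -0.42, 0.32) [ 7.133 -3.615 -2.452]
(0.48, -0.27, 0.32) [ 2.856 -3.148  0.005]
(0.5, 0.06, 0.34) [ 2.501 -7.879 -0.488]
(0.43, 0.3, 0.34) [-0.231 -6.246  0.01 ]
cam in tool [ 0.0707202   0.00021975 -0.15131274] [[-0.001  1.     0.   ]
 [-0.961 -0.001 -0.276]
 [-0.276 -0.001  0.961]]
```

Emit:
{"method": "servo_tool", "body": {"motion": "1.5 -0.8 -1 0.5;3 -1.6 -2 1;4 -2 -2.45 2;4 -2 -2.45 2.35;4 -2 -2.45 2.35"}}

```text
t: 0.57
ee_pos: [0.2963, -0.5118, 0.3216]
tcp_rot: [3.142, -0.001, 0.001]
ft_force: [0.4, -0.4, 0.3]
opening: 0.0855
grip_force: 0.0
```

Run:
```python
from h import *
print(bot.state()['ee_pos'],bot.state()['tcp_rot'],go(.50,-.27,.32),go(.54,.06,.34))
```

```text
[ 0.29626617 -0.51175209  0.32164418] [ 3.14153675e+00 -8.07513233e-04  7.65883696e-04] [ 5.09  -6.046  0.043] [  6.086 -14.297  -0.457]
```

Emit:
{"method": "servo_tool", "body": {"motion": "0.7 -0.8 0 0;1.4 -1.5 0 0;2.1 -2.3 0 0;2.6 -3 0 0;2.6 -3 0 0"}}

```text
t: 0.98
ee_pos: [0.4047, -0.3849, 0.3211]
tcp_rot: [-3.138, -0.021, -0.005]
ft_force: [1.2, 1.2, -0.0]
opening: 0.0856
grip_force: 0.0
```

Emit:
{"method": "servo_tool", "body": {"motion": "0.7 -0.8 0 0;1.4 -1.5 0 0;2.1 -2.3 0 0;2.6 -3 0 0;2.6 -3 0 0"}}

```text
t: 1.4
ee_pos: [0.5071, -0.2643, 0.3209]
tcp_rot: [-3.137, -0.02, -0.005]
ft_force: [0.7, 0.9, -0.2]
opening: 0.0848
grip_force: 0.0
```

Run:
```python
from h import *
cap('wrist','wtray'); print(bot.state()['ee_pos'],go(.54,.06,.34))
```

```text
[ 0.50490363 -0.26830969  0.32064395] [ 0.959 -8.2   -0.466]
```

Emit:
{"method": "servo_tool", "body": {"motion": "0 -0.9 0 0;0.2 -1.8 0 0;0.4 -2.7 -0.1 0;0.5 -3.6 -0.2 0;0.5 -4.2 -0.2 0"}}

```text
t: 1.87
ee_pos: [0.5226, -0.1027, 0.3292]
tcp_rot: [-3.141, -0.004, -0.002]
ft_force: [0.7, 1.1, -0.3]
opening: 0.0853
grip_force: 0.0
```

Emit:
{"method": "servo_tool", "body": {"motion": "0 -0.9 0 0;0.2 -1.8 0 0;0.4 -2.7 -0.1 0;0.5 -3.6 -0.2 0;0.5 -4.1 -0.2 0"}}

```text
t: 2.28
ee_pos: [0.5424, 0.0619, 0.3373]
tcp_rot: [-3.14, -0.005, -0.002]
ft_force: [-0.4, 0.6, 0.2]
opening: 0.0851
grip_force: 0.0
```

Emit:
{"method": "servo_tool", "body": {"motion": "0 0 0 0;0 0 0 0;0 0 0 0;0 0 0 0;0 0 0 0"}}

```text
t: 2.7
ee_pos: [0.5421, 0.0563, 0.3362]
tcp_rot: [3.141, -0.004, -0.001]
ft_force: [0.2, -0.0, -0.1]
opening: 0.0855
grip_force: 0.0
```

Run:
```python
from h import *
cap('wrist','wgrid'); print(bot.state()['ee_pos'],bot.state()['tcp_rot'])
```

```text
[0.54210955 0.05669224 0.336321  ] [ 3.14106493e+00 -3.38201536e-03 -4.48439802e-04]
```

View pics/wtray.png

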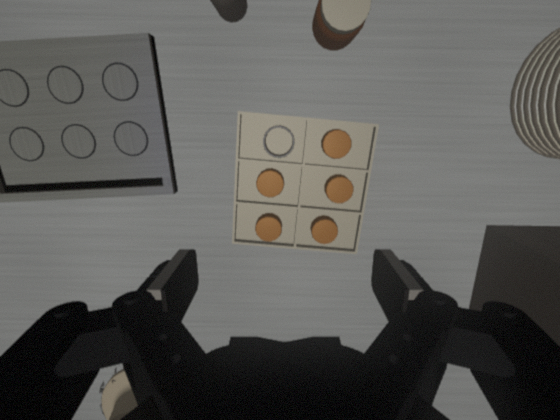

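View pics/wgrid.png

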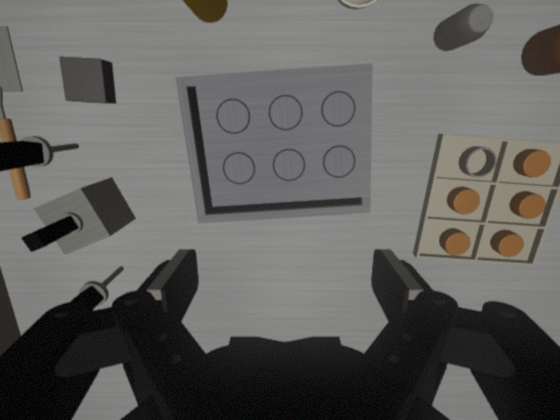

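The tray view shows 5 cakes, at (337,143), (270,182), (339,188), (268,227) and (324,229), and the egg ring at (279,140). The griddle view shows six rings, with the dark groove running from (191,88) to (207,208) to (362,201). The stand is at (85,217).

```bash
cat > meas.py <<'E'
from h import *
def cakes(f):
    im,c=load(f); h=cv2.cvtColor(im,cv2.COLOR_RGB2HSV); m=cv2.inRange(h,(5,110,60),(25,255,255))
    n,l,s,ce=cv2.connectedComponentsWithStats(m); out=[]
    for i in range(1,n):
        if 300<s[i,4]<2500: out.append((s[i,4],ce[i],ray(c,ce[i],.028)[0,:2]))
    return out
E
python3 - <<'E'
from meas import *
im,c=load('wgrid'); g=cv2.cvtColor(im,cv2.COLOR_RGB2GRAY)
bg=cv2.medianBlur(g,31); d=cv2.subtract(bg,g)
b=cv2.inRange(d,9,255); b[230:]=0; b[:80]=0; b[:,:215]=0; b[:,362:]=0; b[196:]=0
cs,_=cv2.findContours(b,cv2.RETR_EXTERNAL,cv2.CHAIN_APPROX_NONE); P=[]
for k in cs:
    if len(k)>30 and max(cv2.boundingRect(k)[2:])<50:
        w=ray(c,k[:,0],.02)[:,:2]; (cc,r)=cv2.minEnclosingCircle(w.astype(np.float32)); e=cv2.fitEllipse(k)
        pc=ray(c,e[0],.02)[0,:2]; P.append(pc); print(np.round(e[0],1),pc.round(4),round(r,4))
P=np.array(P)
loc=np.array([(x,y) for x in(-.026,.054) for y in(.066,-.014,-.094)])
if len(P)==6:
    off=np.array([.56,.06]); idx=[np.argmin(np.linalg.norm(P-off-l,axis=1)) for l in loc]; Q=P[idx]; print(idx)
    A=Q-Q.mean(0); B=loc-loc.mean(0); th=np.arctan2((B[:,0]*A[:,1]-B[:,1]*A[:,0]).sum(),(A*B).sum())
    R=np.array([[np.cos(th),-np.sin(th)],[np.sin(th),np.cos(th)]]); o=Q.mean(0)-R@loc.mean(0)
    print('griddle',o,th,((Q-o)-loc@R.T).round(4).tolist()); np.savez('grid.npz',o=o,R=R,th=th)
    m=cv2.inRange(g,0,45); m[:70]=0; m[225:]=0; m[:,:180]=0; m[:,375:]=0
    n,l,s,ce=cv2.connectedComponentsWithStats(m); i=1+s[1:,4].argmax(); v,u=np.where(l==i); w=(ray(c,np.c_[u,v],.02)[:,:2]-o)@R
    print('groove n',s[i],'gridframe x',w[:,0].min(),w[:,0].max(),'y',w[:,1].min(),w[:,1].max())
    for x in(.0,.03,.06):
        q=w[abs(w[:,0]-x)<.002,1]; print('left leg y at',x,q.min(),q.max())
    for y in(.05,0,-.05):
        q=w[abs(w[:,1]-y)<.002,0]; print('near leg x at',y,q.min(),q.max())
for f in('wtray','wgrid'):
    for a in cakes(f): print(f,a[0],a[1].round(1),a[2].round(4))
E
```

```text
[238.5 167.6] [0.5347 0.1298] 0.0272
[288.4 164.4] [0.5396 0.05  ] 0.0271
[338.7 161. ] [ 0.5447 -0.03  ] 0.027
[232.8 115.6] [0.6146 0.1348] 0.0272
[285.2 112. ] [0.6196 0.0549] 0.0269
[337.9 108.3] [ 0.6247 -0.025 ] 0.0271
[np.int64(0), np.int64(1), np.int64(2), np.int64(3), np.int64(4), np.int64(5)]
griddle [0.56480126 0.0655109 ] 0.06266671021763595 [[-0.0, 0.0], [-0.0001, 0.0001], [-0.0, -0.0], [0.0, 0.0001], [-0.0, -0.0], [0.0001, -0.0001]]
groove n [ 188   87  172  126 1439] gridframe x -0.09800679328639174 0.0991282930106905 y -0.12653882188601387 0.12914618101114497
left leg y at 0.0 0.1194617664570129 0.12891078361353087
left leg y at 0.03 0.11837135900494274 0.12788358208450082
left leg y at 0.06 0.11840810225479453 0.12796424646012358
near leg x at 0.05 -0.09671409294881776 -0.08967354553147631
near leg x at 0 -0.09656629645224203 -0.08953981212648941
near leg x at -0.05 -0.09641906719047391 -0.09112699307375234
wtray 629 [336.1 143.5] [ 0.5414 -0.3392]
wtray 562 [269.7 182.8] [ 0.4806 -0.2404]
wtray 566 [338.8 188.9] [ 0.4723 -0.3475]
wtray 516 [268.1 227.7] [ 0.4067 -0.2377]
wtray 507 [324.1 230.3] [ 0.4034 -0.328 ]
wgrid 657 [207.5   8.5] [0.7553 0.1606]
wgrid 639 [534.5 163.3] [ 0.5411 -0.3356]
wgrid 411 [ 19.5 182.5] [0.5135 0.479 ]
wgrid 518 [465.5 200.9] [ 0.48   -0.2377]
wgrid 674 [528.  204.7] [ 0.4733 -0.3406]
wgrid 475 [456.6 242.9] [ 0.406  -0.2349]
wgrid 522 [509.  243.6] [ 0.4044 -0.3239]
```

Run:
```python
from meas import *
im,c=load('wgrid'); g=cv2.cvtColor(im,cv2.COLOR_RGB2GRAY).astype(np.float32)
d=np.load('grid.npz'); o,R=d['o'],d['R']
def prof(a,b,n):
    L=[a+(b-a)*t for t in np.linspace(0,1,n)]
    p=np.array([[*(o+R@q),.02] for q in L]); uv=proj(c,p).astype(np.float32)
    return cv2.remap(g,uv[:,0].reshape(1,-1),uv[:,1].reshape(1,-1),1)[0].astype(int)
A=np.array
print('left y .108-.150 step1.5mm',*[prof(A((x,.108)),A((x,.150)),29).tolist() for x in(0,.05)],sep='\n')
print('near x -.12..-.078',*[prof(A((-.12,y)),A((-.078,y)),29).tolist() for y in(0,-.06)],sep='\n')
print('left end x .08-.12 y=.121/.125',*[prof(A((.08,y)),A((.12,y)),28).tolist() for y in(.121,.125)],sep='\n')
print('near end y -.145..-.105',*[prof(A((x,-.145)),A((x,-.105)),28).tolist() for x in(-.093,-.09)],sep='\n')
```

```text
left y .108-.150 step1.5mm
[109, 108, 109, 108, 108, 103, 79, 49, 34, 32, 31, 31, 28, 35, 49, 73, 97, 107, 109, 109, 110, 111, 112, 112, 115, 125, 131, 133, 134]
[114, 112, 112, 112, 113, 106, 79, 43, 31, 31, 33, 32, 33, 34, 47, 73, 97, 107, 107, 107, 109, 109, 108, 108, 115, 126, 132, 132, 132]
near x -.12..-.078
[135, 135, 132, 124, 113, 112, 112, 112, 112, 111, 111, 107, 94, 76, 59, 47, 42, 42, 43, 41, 43, 61, 86, 105, 111, 111, 111, 112, 109]
[137, 137, 133, 125, 117, 113, 114, 114, 114, 112, 110, 108, 99, 77, 58, 50, 45, 41, 41, 43, 43, 64, 93, 109, 114, 114, 114, 114, 114]
left end x .08-.12 y=.121/.125
[28, 28, 26, 29, 24, 26, 26, 29, 27, 24, 24, 26, 31, 52, 84, 103, 108, 110, 110, 108, 106, 108, 110, 116, 127, 130, 128, 127]
[27, 25, 28, 30, 28, 32, 30, 26, 29, 27, 26, 31, 29, 49, 82, 103, 110, 109, 110, 109, 108, 108, 109, 118, 128, 134, 128, 127]
near end y -.145..-.105
[124, 115, 110, 108, 109, 112, 114, 112, 106, 96, 73, 54, 46, 45, 44, 44, 44, 45, 45, 45, 44, 45, 45, 45, 45, 46, 45, 45]
[122, 114, 110, 109, 109, 112, 113, 112, 108, 98, 78, 58, 50, 49, 49, 49, 50, 51, 50, 47, 47, 49, 46, 43, 44, 46, 44, 47]
```

Emit:
{"method": "servo_tool", "body": {"motion": "-0.2 -0.9 0 0;-0.4 -1.8 0 0;-0.6 -2.7 0 0;-0.8 -3.5 0 0;-0.9 -3.8 0 0"}}

```text
t: 3.17
ee_pos: [0.5039, 0.2155, 0.337]
tcp_rot: [-3.139, -0.009, -0.0]
ft_force: [-0.4, -0.4, -0.4]
opening: 0.0853
grip_force: 0.0
```

Emit:
{"method": "servo_tool", "body": {"motion": "-0.2 -0.9 0 0;-0.4 -1.8 0 0;-0.6 -2.7 0 0;-0.8 -3.5 0 0;-0.9 -3.8 0 0"}}

```text
t: 3.58
ee_pos: [0.4674, 0.3671, 0.3366]
tcp_rot: [-3.139, -0.008, 0.002]
ft_force: [-1.2, -0.4, 0.0]
opening: 0.0856
grip_force: 0.0
```

Emit:
{"method": "servo_tool", "body": {"motion": "0 0 0 0;0 0 0 0;0 0 0 0;0 0 0 0;0 0 0 0"}}

```text
t: 4.0
ee_pos: [0.471, 0.3606, 0.3364]
tcp_rot: [3.141, -0.004, 0.001]
ft_force: [0.4, 0.1, -0.0]
opening: 0.0853
grip_force: 0.0
```

Run:
```python
from h import *
im,c=cap('wrist','wst'); print(bot.state()['ee_pos'],bot.state()['tcp_rot'])
cr=im[60:310,160:430]; cv2.imwrite('pics/wstc.png',cv2.cvtColor(cv2.resize(cr,(756,560)),cv2.COLOR_RGB2BGR))
```

```text
[0.47081664 0.36093794 0.33652541] [ 3.14103360e+00 -3.22959531e-03  5.82165103e-04]
```

View pics/wst.png

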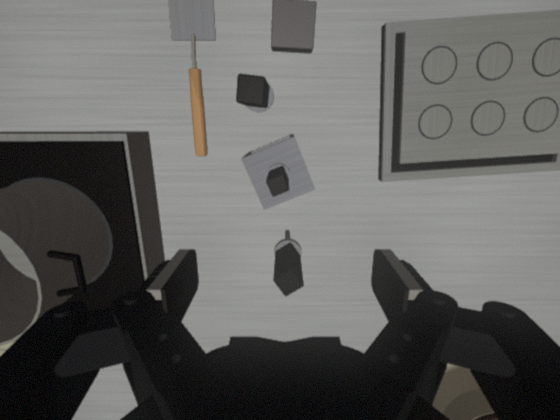

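The stand top is a square of about (242,156), (293,136), (314,188), (264,209), turned by about 20°. The handle is at (278,181), and the decoys are at (253,91) and (288,265).

Run:
```python
from h import *
im,c=load('wst'); 
print('plate',ray(c,[(242,156),(293,136),(314,188),(264,209)],.08)[:,:2].round(4).tolist(),ray(c,[(242,156),(293,136),(314,188),(264,209)],.08).mean(0))
cr=im[120:225,225:330]; cv2.imwrite('pics/wstd.png',cv2.cvtColor(cv2.resize(cr,(600,600),interpolation=cv2.INTER_CUBIC),cv2.COLOR_RGB2BGR))
```

```text
plate [[0.49, 0.4191], [0.5167, 0.3488], [0.4442, 0.3186], [0.4131, 0.3905]] [0.4659967  0.36927815 0.08      ]
```

View pics/wstd.png

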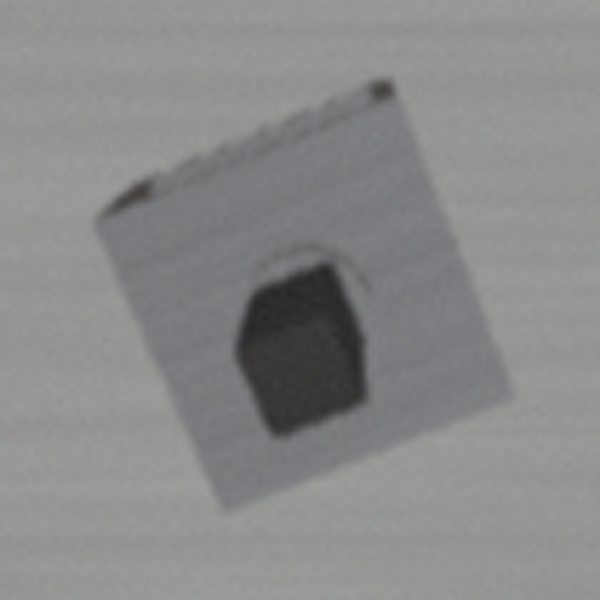

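The crop shows the plate's top corners at about (98,220), (402,100), (515,397), (225,510) and the handle's top face at about (245,345), (337,313), (367,402), (277,437). The handle is turned with the plate.

Run:
```python
from h import *
im,c=load('wst'); s=600/105
f=lambda q:np.array(q)/s+[224.5,119.5]
P=ray(c,f([(98,220),(402,100),(515,397),(225,510)]),.08)[:,:2]; H=ray(c,f([(245,345),(337,313),(367,402),(277,437)]),.151)[:,:2]
for X in(P,H):
    e=np.roll(X,-1,0)-X; print(X.mean(0).round(4),np.linalg.norm(e,axis=1).round(4),np.degrees(np.arctan2(e[:,1],e[:,0])).round(1)%90)
for f in('side0','scene0'): 
    im,c=load(f); q=P.mean(0); print(f,proj(c,[(*q,.08),(*q,.151)]).round(1))
print('decoys',ray(load('wst')[1],[(287,248),(258,95)],.08))
print(bot.state()['qpos'].round(2))
```

```text
[0.4647 0.3686] [0.0786 0.078  0.0786 0.0792] [21.  21.5 21.8 21.5]
[0.4649 0.3681] [0.0199 0.0196 0.0201 0.0204] [19.2 18.1 21.6 17.8]
side0 [[206.8 275.7]
 [204.5 247.1]]
scene0 [[327.8 143.2]
 [329.3 126. ]]
decoys [[0.35125375 0.35719346 0.08      ]
 [0.56925913 0.39477335 0.08      ]]
[-0.05  0.39 -0.87  1.54  0.31  1.35 -2.52]
```

Emit:
{"method": "servo_tool", "body": {"motion": "-0.08 -0.1 0 -1;-0.15 -0.19 0 -2;-0.15 -0.19 0 -3;-0.15 -0.19 0 -3.5;-0.15 -0.19 0 -3.5"}}

```text
t: 4.47
ee_pos: [0.4643, 0.3693, 0.3365]
tcp_rot: [3.088, 0.574, 0.0]
ft_force: [0.3, 0.6, 0.4]
opening: 0.0853
grip_force: 0.0
```

Emit:
{"method": "servo_tool", "body": {"motion": "0 0 0.5 0;0 0 1 0;0 0 1.5 0;0 0 1.8 0;0 0 1.8 0"}}

```text
t: 4.88
ee_pos: [0.4631, 0.3681, 0.2618]
tcp_rot: [3.087, 0.57, -0.006]
ft_force: [-0.1, -0.0, -0.7]
opening: 0.0851
grip_force: 0.0
```

Emit:
{"method": "servo_tool", "body": {"motion": "0 0 0.2 0;0 0 0.4 0;0 0 0.5 0;0 0 0.5 0;0 0 0.5 0"}}

```text
t: 5.3
ee_pos: [0.4638, 0.3702, 0.2447]
tcp_rot: [-3.089, -0.574, -0.0]
ft_force: [0.7, -0.1, 1.0]
opening: 0.0853
grip_force: 0.0
```

Run:
```python
from h import *
print(go(.4648,.3684,.118),np.degrees(np.arctan2(Rt()[1,0],Rt()[0,0])),bot.state()['qpos'].round(2),bot.state()['ee_pos'])
```

```text
[0.005 0.051 3.168] 21.03865447081467 [-0.05  0.49 -0.91  1.66  0.41  1.19 -2.26] [0.46383616 0.37022692 0.24470644]
```

Emit:
{"method": "servo_tool", "body": {"motion": "0 0.04 0.4 0;0 0.04 0.8 0;0 0.04 1.2 0;0 0.04 1.5 0;0 0.04 1.5 0"}}

```text
t: 5.72
ee_pos: [0.4635, 0.3675, 0.1824]
tcp_rot: [3.087, 0.573, -0.005]
ft_force: [0.1, -0.4, 0.0]
opening: 0.0852
grip_force: 0.0
```

Emit:
{"method": "servo_tool", "body": {"motion": "0 0 0.4 0;0 0 0.8 0;0 0 1.1 0;0 0 1.4 0;0 0 1.65 0"}}

```text
t: 6.13
ee_pos: [0.4645, 0.3687, 0.118]
tcp_rot: [-3.089, -0.574, -0.001]
ft_force: [-0.1, 0.4, 0.9]
opening: 0.0853
grip_force: 0.0
```

Emit:
{"method": "servo_tool", "body": {"motion": "0 0 0 0;0 0 0 0;0 0 0 0;0 0 0 0;0 0 0 0"}}

```text
t: 6.55
ee_pos: [0.4648, 0.3691, 0.1193]
tcp_rot: [-3.088, -0.573, -0.002]
ft_force: [0.4, 0.5, 1.0]
opening: 0.0858
grip_force: 0.0
```

Run:
```python
from h import *
print(go(.4648,.3684,.118),bot.state()['ee_pos'])
```

```text
[-0.006  0.015  0.033] [0.46478516 0.36905057 0.11930971]
```

Emit:
{"method": "servo_tool", "body": {"motion": "0 0 0 0;0 0 0 0;0 0 0 0;0 0 0 0;0 0 0 0", "grip": 10, "newtons": 60}}

```text
t: 6.97
ee_pos: [0.4644, 0.3686, 0.1185]
tcp_rot: [3.089, 0.574, 0.0]
ft_force: [0.9, -0.8, 0.9]
opening: 0.0256
grip_force: 0.0
```

Emit:
{"method": "servo_tool", "body": {"motion": "0 0 0 0;0 0 0 0;0 0 0 0;0 0 0 0;0 0 0 0"}}

```text
t: 7.38
ee_pos: [0.4644, 0.3688, 0.1187]
tcp_rot: [-3.089, -0.574, -0.0]
ft_force: [-0.5, 0.4, 2.5]
opening: 0.021
grip_force: 58.8
```

Run:
```python
from h import *
d=np.load('grid.npz'); o,R=d['o'],d['R']
G=[(.0905,.125),(.0287,.125),(-.0332,.125),(-.095,.125),(-.095,.0636),(-.095,.002),(-.095,-.059),(-.095,-.1205)]
W=np.array([o+R@np.array(g) for g in G]); np.save('W.npy',W); print(W.round(4).tolist(),bot.state()['ee_pos'],bot.state()['opening'])
print(go(*W[0],.21),go(.4648,.369,.21))
```

```text
[[0.6473, 0.1959], [0.5856, 0.1921], [0.5238, 0.1882], [0.4622, 0.1843], [0.466, 0.123], [0.4699, 0.0616], [0.4737, 0.0007], [0.4775, -0.0607]] [0.46444241 0.3687857  0.11866536] 0.02101779892585659
[ 2.715  5.674 -2.283] [ 1.100e-02 -2.000e-03 -2.283e+00]
```

Emit:
{"method": "servo_tool", "body": {"motion": "0 0 -0.4 0;0 0 -0.9 0;0 0 -1.4 0;0 0 -1.9 0;0 0 -2.3 0"}}

```text
t: 7.8
ee_pos: [0.4643, 0.3686, 0.2116]
tcp_rot: [-3.089, -0.574, -0.0]
ft_force: [0.7, 1.2, -1.0]
opening: 0.021
grip_force: 58.8
```

Emit:
{"method": "servo_tool", "body": {"motion": "0 0 0 0;0 0 0 0;0.2 0.4 0 0;0.4 0.8 0 0;0.6 1.2 0 0"}}

```text
t: 8.22
ee_pos: [0.5035, 0.3313, 0.2087]
tcp_rot: [3.087, 0.575, -0.004]
ft_force: [0.6, -0.4, -1.6]
opening: 0.0207
grip_force: 58.8
```

Emit:
{"method": "servo_tool", "body": {"motion": "0.3 0.6 0 0;0.6 1.2 0 0;0.9 1.8 0 0;1.1 2.3 0 0;1.1 2.3 0 0"}}

```text
t: 8.63
ee_pos: [0.5817, 0.2555, 0.2077]
tcp_rot: [3.087, 0.56, -0.003]
ft_force: [1.1, -1.2, -1.9]
opening: 0.0207
grip_force: 58.9
```

Emit:
{"method": "servo_tool", "body": {"motion": "0.2 0.4 0 0;0.4 0.8 0 0;0.6 1.2 0 0;0.8 1.7 0 0;1 2.1 0 0"}}

```text
t: 9.05
ee_pos: [0.6453, 0.1967, 0.2084]
tcp_rot: [3.088, 0.573, -0.004]
ft_force: [-0.7, -0.2, -0.8]
opening: 0.0209
grip_force: 58.8
```

Emit:
{"method": "servo_tool", "body": {"motion": "0 0 0 0;0 0 0 0;0 0 0 0;0 0 0 0;0 0 0 0"}}

```text
t: 9.47
ee_pos: [0.6445, 0.1997, 0.2103]
tcp_rot: [-3.088, -0.577, 0.001]
ft_force: [-1.0, -0.1, -1.3]
opening: 0.0209
grip_force: 58.8
```

Run:
```python
from h import *
W=np.load('W.npy'); print(go(*W[0],.135),bot.state()['ee_pos'],bot.state()['opening'],bot.state()['ft_force'])
cap('wrist','wh1')
im,c=load('scene0'); im2,c2=load('side0'); print('bottle base',ray(c,[(347,246)],0),ray(c2,[(200,212)],0))
```

```text
[0.032 0.114 1.883] [0.64449414 0.19972154 0.21033541] 0.020857827593771878 [-1.04607502 -0.11904829 -1.33866175]
bottle base [[0.78372367 0.15732424 0.        ]] [[0.76469305 0.17141123 0.        ]]
```

View pics/wh1.png

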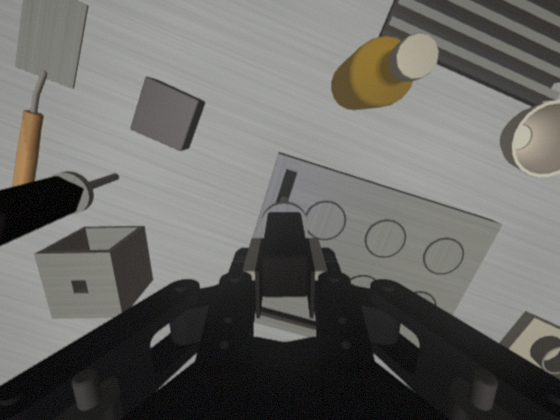

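The wrist view shows the scraper held upright over the groove, with the far end of the groove at (293,172) and the tip hidden behind the collar at (285,212). I'll lower to a hover and check the tip with the fixed cameras.

Emit:
{"method": "servo_tool", "body": {"motion": "0.02 0.06 0.4 0;0.03 0.1 0.8 0;0.03 0.11 1.2 0;0.03 0.11 1.6 0;0.03 0.11 2 0"}}

```text
t: 9.93
ee_pos: [0.6481, 0.1951, 0.13]
tcp_rot: [3.089, 0.575, 0.001]
ft_force: [-0.2, 0.2, -0.7]
opening: 0.0207
grip_force: 58.9
```

Emit:
{"method": "servo_tool", "body": {"motion": "0 0 0 0;0 0 0 0;0 0 0 0;0 0 0 0;0 0 0 0"}}

```text
t: 10.35
ee_pos: [0.649, 0.1951, 0.1319]
tcp_rot: [-3.089, -0.574, -0.003]
ft_force: [0.1, 0.9, -2.0]
opening: 0.0215
grip_force: 58.9
```

Run:
```python
from h import *
W=np.load('W.npy'); s=bot.state(); p=s['ee_pos']; print(go(*W[0],.115),p,s['tcp_rot'])
ims=[]
for n in('side','scene'):
    im,c=cap(n,n+'1'); tip=p-[0,0,.1005]; a=proj(c,[tip,tip+[0,0,.062],tip+[0,0,.133],[*W[0],.02]]); print(n,a.round(1).tolist())
    u,v=a[1].astype(int); x0,y0=u-40,v-45; cr=cv2.resize(im[y0:y0+80,x0:x0+80],(400,400),interpolation=cv2.INTER_CUBIC); ims.append(cr); print('crop origin',x0,y0)
cv2.imwrite('pics/tip.png',cv2.cvtColor(np.hstack(ims),cv2.COLOR_RGB2BGR))
```

```text
[-0.033 -0.035  0.421] [0.64901537 0.19509083 0.13185699] [-3.08854642 -0.57359129 -0.00324164]
side [[219.5, 223.9], [218.2, 202.4], [216.7, 176.4], [219.9, 228.1]]
crop origin 178 157
scene [[326.0, 207.3], [327.4, 192.9], [329.0, 175.3], [325.6, 209.4]]
crop origin 287 147
```

View pics/tip.png

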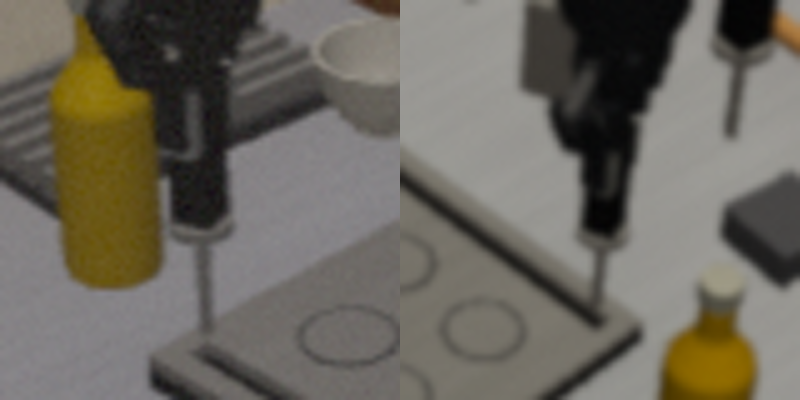

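Both views put the tip within 1 to 2 px of the prediction, right over the far end of the groove. I'll lower it in.

Emit:
{"method": "servo_tool", "body": {"motion": "-0.03 -0.03 0.1 0;-0.03 -0.03 0.2 0;-0.03 -0.03 0.3 0;-0.03 -0.03 0.4 0;-0.03 -0.03 0.4 0"}}

```text
t: 10.87
ee_pos: [0.646, 0.1949, 0.113]
tcp_rot: [3.088, 0.574, -0.003]
ft_force: [-0.8, 1.1, -1.3]
opening: 0.0205
grip_force: 58.9
```

Emit:
{"method": "servo_tool", "body": {"motion": "0 0 0 0;0 0 0 0;0 0 0 0;0 0 0 0;0 0 0 0"}}

```text
t: 11.28
ee_pos: [0.6469, 0.1954, 0.1147]
tcp_rot: [-3.089, -0.574, -0.001]
ft_force: [-0.6, -0.0, -0.7]
opening: 0.021
grip_force: 58.9
```

Run:
```python
from h import *
W=np.load('W.npy'); P=[]
for i in range(4):
    s=bot.state(); P.append(s['ee_pos']); bot.capture('side')
print(np.array(P).round(4)); p=np.mean(P,0); print(s['ft_force'])
print('z',p[2]); 
print('to W0',go(*W[0],.1145,frm=p)); print('leg1',go(*W[3],0,frm=np.r_[W[0],0]),'leg2',go(*W[7],0,frm=np.r_[W[3],0]),'from here to W3',go(*W[3],.1145,frm=p))
```

```text
[[0.6469 0.1954 0.1147]
 [0.6469 0.1954 0.1147]
 [0.6469 0.1954 0.1147]
 [0.6468 0.1954 0.1146]]
[ 1.06478452  0.5402631  -0.89429959]
z 0.11469834928535216
to W0 [ 0.015 -0.009  0.005]
leg1 [-4.424e+00 -1.391e+00 -1.000e-03] leg2 [-1.841  5.855  0.   ] from here to W3 [-4.409e+00 -1.400e+00  4.000e-03]
```

Emit:
{"method": "servo_tool", "body": {"motion": "-0.04 -0.013 0 0;-0.08 -0.025 0 0;-0.12 -0.038 0 0;-0.16 -0.05 0 0;-0.2 -0.063 0 0"}}

```text
t: 11.9
ee_pos: [0.6381, 0.1948, 0.1145]
tcp_rot: [3.089, 0.574, -0.0]
ft_force: [-0.1, 1.1, -1.2]
opening: 0.0207
grip_force: 58.9
```

Emit:
{"method": "servo_tool", "body": {"motion": "-0.04 -0.013 0 0;-0.08 -0.025 0 0;-0.12 -0.038 0 0;-0.16 -0.05 0 0;-0.2 -0.063 0 0"}}

```text
t: 12.32
ee_pos: [0.6298, 0.1943, 0.1146]
tcp_rot: [3.089, 0.574, 0.0]
ft_force: [0.2, 0.8, -1.4]
opening: 0.0209
grip_force: 58.9
```

Emit:
{"method": "servo_tool", "body": {"motion": "-0.04 -0.013 0 0;-0.08 -0.025 0 0;-0.12 -0.038 0 0;-0.16 -0.05 0 0;-0.2 -0.063 0 0"}}

```text
t: 12.73
ee_pos: [0.6215, 0.1937, 0.1145]
tcp_rot: [3.089, 0.574, 0.0]
ft_force: [-0.4, 0.2, -0.5]
opening: 0.0209
grip_force: 58.9
```

Emit:
{"method": "servo_tool", "body": {"motion": "-0.04 -0.013 0 0;-0.08 -0.025 0 0;-0.12 -0.038 0 0;-0.16 -0.05 0 0;-0.2 -0.063 0 0"}}

```text
t: 13.15
ee_pos: [0.6131, 0.1932, 0.1145]
tcp_rot: [-3.089, -0.574, -0.0]
ft_force: [0.5, 0.2, -1.4]
opening: 0.0209
grip_force: 58.9
```

Emit:
{"method": "servo_tool", "body": {"motion": "-0.04 -0.013 0 0;-0.08 -0.025 0 0;-0.12 -0.038 0 0;-0.16 -0.05 0 0;-0.2 -0.063 0 0"}}

```text
t: 13.57
ee_pos: [0.6047, 0.1927, 0.1145]
tcp_rot: [3.089, 0.574, 0.0]
ft_force: [-0.1, 0.3, -0.6]
opening: 0.021
grip_force: 58.9
```

Emit:
{"method": "servo_tool", "body": {"motion": "-0.04 -0.013 0 0;-0.08 -0.025 0 0;-0.12 -0.038 0 0;-0.16 -0.05 0 0;-0.2 -0.063 0 0"}}

```text
t: 13.98
ee_pos: [0.5963, 0.1922, 0.1145]
tcp_rot: [3.089, 0.574, -0.0]
ft_force: [0.2, 0.1, -1.3]
opening: 0.0207
grip_force: 58.9
```

Emit:
{"method": "servo_tool", "body": {"motion": "-0.04 -0.013 0 0;-0.08 -0.025 0 0;-0.12 -0.038 0 0;-0.16 -0.05 0 0;-0.2 -0.063 0 0"}}

```text
t: 14.4
ee_pos: [0.588, 0.1917, 0.1145]
tcp_rot: [-3.089, -0.574, -0.0]
ft_force: [0.7, 0.6, -0.6]
opening: 0.0211
grip_force: 58.9
```

Run:
```python
from h import *
W=np.load('W.npy'); s=bot.state(); p=s['ee_pos']; d=W[3]-W[0]; L=np.linalg.norm(d); d/=L; q=p[:2]-W[0]
print('along',q@d,'of',L,'lateral',d[0]*q[1]-d[1]*q[0],'z',p[2],s['tcp_rot'],s['ft_force'].round(1),'toW3',go(*W[3],.1145))
```

```text
along 0.05946892012281251 of 0.1855 lateral 0.0005279508495042926 z 0.11450925985114704 [-3.08875986e+00 -5.73575325e-01 -1.89955093e-05] [ 0.7  0.6 -0.6] toW3 [-3.002 -0.957  0.   ]
```

Emit:
{"method": "servo_tool", "body": {"motion": "-0.04 -0.013 0 0;-0.08 -0.026 0 0;-0.12 -0.038 0 0;-0.16 -0.051 0 0;-0.2 -0.064 0 0"}}

```text
t: 14.82
ee_pos: [0.5796, 0.1912, 0.1145]
tcp_rot: [3.089, 0.574, 0.0]
ft_force: [-0.3, 0.1, -1.7]
opening: 0.0209
grip_force: 58.9
```

Emit:
{"method": "servo_tool", "body": {"motion": "-0.04 -0.013 0 0;-0.08 -0.026 0 0;-0.12 -0.038 0 0;-0.16 -0.051 0 0;-0.2 -0.064 0 0"}}

```text
t: 15.23
ee_pos: [0.5712, 0.1907, 0.1145]
tcp_rot: [3.089, 0.574, 0.0]
ft_force: [0.1, 0.2, -0.5]
opening: 0.0207
grip_force: 58.9
```

Emit:
{"method": "servo_tool", "body": {"motion": "-0.04 -0.013 0 0;-0.08 -0.026 0 0;-0.12 -0.038 0 0;-0.16 -0.051 0 0;-0.2 -0.064 0 0"}}

```text
t: 15.65
ee_pos: [0.5628, 0.1902, 0.1145]
tcp_rot: [3.089, 0.574, 0.0]
ft_force: [-0.4, -0.4, -1.4]
opening: 0.0208
grip_force: 58.9
```

Emit:
{"method": "servo_tool", "body": {"motion": "-0.04 -0.013 0 0;-0.08 -0.026 0 0;-0.12 -0.038 0 0;-0.16 -0.051 0 0;-0.2 -0.064 0 0"}}

```text
t: 16.07
ee_pos: [0.5544, 0.1897, 0.1145]
tcp_rot: [3.089, 0.574, 0.0]
ft_force: [-0.7, 0.3, -0.5]
opening: 0.021
grip_force: 58.9
```

Emit:
{"method": "servo_tool", "body": {"motion": "-0.04 -0.013 0 0;-0.08 -0.026 0 0;-0.12 -0.038 0 0;-0.16 -0.051 0 0;-0.2 -0.064 0 0"}}

```text
t: 16.48
ee_pos: [0.546, 0.1892, 0.1145]
tcp_rot: [3.089, 0.574, 0.0]
ft_force: [-1.1, -0.0, 0.4]
opening: 0.0207
grip_force: 58.9
```

Emit:
{"method": "servo_tool", "body": {"motion": "-0.04 -0.013 0 0;-0.08 -0.026 0 0;-0.12 -0.038 0 0;-0.16 -0.051 0 0;-0.2 -0.064 0 0"}}

```text
t: 16.9
ee_pos: [0.5376, 0.1888, 0.1145]
tcp_rot: [3.089, 0.574, -0.0]
ft_force: [0.1, -0.2, -1.2]
opening: 0.0208
grip_force: 58.9
```

Emit:
{"method": "servo_tool", "body": {"motion": "-0.04 -0.013 0 0;-0.08 -0.026 0 0;-0.12 -0.038 0 0;-0.16 -0.051 0 0;-0.2 -0.064 0 0"}}

```text
t: 17.32
ee_pos: [0.5293, 0.1883, 0.1145]
tcp_rot: [3.089, 0.574, 0.0]
ft_force: [-0.0, 0.4, -0.9]
opening: 0.0206
grip_force: 58.9
```

Emit:
{"method": "servo_tool", "body": {"motion": "-0.04 -0.013 0 0;-0.08 -0.026 0 0;-0.12 -0.038 0 0;-0.16 -0.051 0 0;-0.2 -0.064 0 0"}}

```text
t: 17.73
ee_pos: [0.5209, 0.1878, 0.1145]
tcp_rot: [3.089, 0.574, 0.0]
ft_force: [-0.8, 0.3, -1.3]
opening: 0.0206
grip_force: 58.9
```

Emit:
{"method": "servo_tool", "body": {"motion": "-0.04 -0.013 0 0;-0.08 -0.026 0 0;-0.12 -0.038 0 0;-0.16 -0.051 0 0;-0.2 -0.064 0 0"}}

```text
t: 18.15
ee_pos: [0.5125, 0.1873, 0.1145]
tcp_rot: [3.089, 0.574, 0.0]
ft_force: [-0.8, 0.5, -0.3]
opening: 0.0209
grip_force: 58.9
```

Emit:
{"method": "servo_tool", "body": {"motion": "-0.04 -0.013 0 0;-0.08 -0.026 0 0;-0.12 -0.038 0 0;-0.16 -0.051 0 0;-0.2 -0.064 0 0"}}

```text
t: 18.57
ee_pos: [0.5041, 0.1868, 0.1145]
tcp_rot: [3.089, 0.574, 0.0]
ft_force: [1.4, -0.8, -0.6]
opening: 0.0208
grip_force: 58.9
```

Emit:
{"method": "servo_tool", "body": {"motion": "-0.04 -0.013 0 0;-0.08 -0.026 0 0;-0.12 -0.038 0 0;-0.16 -0.051 0 0;-0.2 -0.064 0 0"}}

```text
t: 18.98
ee_pos: [0.4957, 0.1863, 0.1145]
tcp_rot: [3.089, 0.574, 0.0]
ft_force: [-0.8, 1.4, 0.0]
opening: 0.021
grip_force: 58.9
```

Emit:
{"method": "servo_tool", "body": {"motion": "-0.04 -0.013 0 0;-0.08 -0.026 0 0;-0.12 -0.038 0 0;-0.16 -0.051 0 0;-0.2 -0.064 0 0"}}

```text
t: 19.4
ee_pos: [0.4874, 0.1859, 0.1145]
tcp_rot: [3.089, 0.574, 0.0]
ft_force: [-0.9, 0.0, -1.3]
opening: 0.021
grip_force: 58.9
```

Emit:
{"method": "servo_tool", "body": {"motion": "-0.04 -0.013 0 0;-0.08 -0.026 0 0;-0.12 -0.038 0 0;-0.16 -0.051 0 0;-0.2 -0.064 0 0"}}

```text
t: 19.82
ee_pos: [0.479, 0.1854, 0.1145]
tcp_rot: [-3.089, -0.574, -0.0]
ft_force: [-0.9, -0.2, -1.1]
opening: 0.0209
grip_force: 58.9
```

Emit:
{"method": "servo_tool", "body": {"motion": "-0.04 -0.013 0 0;-0.08 -0.026 0 0;-0.12 -0.038 0 0;-0.16 -0.051 0 0;-0.2 -0.064 0 0"}}

```text
t: 20.23
ee_pos: [0.4706, 0.1849, 0.1145]
tcp_rot: [3.089, 0.574, 0.0]
ft_force: [0.7, -0.1, -0.9]
opening: 0.0206
grip_force: 58.9
```

Emit:
{"method": "servo_tool", "body": {"motion": "-0.04 -0.013 0 0;-0.08 -0.026 0 0;-0.12 -0.038 0 0;-0.16 -0.051 0 0;-0.2 -0.064 0 0"}}

```text
t: 20.65
ee_pos: [0.4622, 0.1844, 0.1145]
tcp_rot: [3.089, 0.574, 0.0]
ft_force: [-0.2, -0.2, -0.5]
opening: 0.0204
grip_force: 58.9
```

Run:
```python
from h import *
W=np.load('W.npy'); s=bot.state()
print(s['ee_pos'],'toW3',go(*W[3],.1145),'toW7',go(*W[7],.1145),s['ft_force'].round(1))
```

```text
[0.46220526 0.18440935 0.11450769] toW3 [-0.002  0.002  0.   ] toW7 [-1.842  5.857  0.   ] [-0.2 -0.2 -0.5]
```

Emit:
{"method": "servo_tool", "body": {"motion": "-0.013 0.04 0 0;-0.025 0.081 0 0;-0.038 0.121 0 0;-0.051 0.162 0 0;-0.0635 0.202 0 0"}}

```text
t: 21.07
ee_pos: [0.463, 0.1757, 0.1145]
tcp_rot: [3.089, 0.573, 0.0]
ft_force: [-0.7, 0.3, -0.9]
opening: 0.0207
grip_force: 58.9
```

Emit:
{"method": "servo_tool", "body": {"motion": "-0.013 0.04 0 0;-0.025 0.081 0 0;-0.038 0.121 0 0;-0.051 0.162 0 0;-0.0635 0.202 0 0"}}

```text
t: 21.48
ee_pos: [0.4634, 0.1674, 0.1145]
tcp_rot: [3.089, 0.574, 0.0]
ft_force: [0.3, -0.1, -0.5]
opening: 0.0207
grip_force: 58.9
```

Emit:
{"method": "servo_tool", "body": {"motion": "-0.013 0.04 0 0;-0.025 0.081 0 0;-0.038 0.121 0 0;-0.051 0.162 0 0;-0.0635 0.202 0 0"}}

```text
t: 21.9
ee_pos: [0.464, 0.1589, 0.1145]
tcp_rot: [3.089, 0.574, 0.0]
ft_force: [0.7, -0.8, 0.1]
opening: 0.0208
grip_force: 58.9
```

Emit:
{"method": "servo_tool", "body": {"motion": "-0.013 0.04 0 0;-0.025 0.081 0 0;-0.038 0.121 0 0;-0.051 0.162 0 0;-0.0635 0.202 0 0"}}

```text
t: 22.32
ee_pos: [0.4645, 0.1504, 0.1145]
tcp_rot: [3.089, 0.574, -0.0]
ft_force: [-0.3, -0.3, -1.5]
opening: 0.021
grip_force: 58.9
```

Emit:
{"method": "servo_tool", "body": {"motion": "-0.013 0.04 0 0;-0.025 0.081 0 0;-0.038 0.121 0 0;-0.051 0.162 0 0;-0.0635 0.202 0 0"}}

```text
t: 22.73
ee_pos: [0.465, 0.142, 0.1145]
tcp_rot: [3.089, 0.574, -0.0]
ft_force: [0.3, -0.0, -0.6]
opening: 0.0212
grip_force: 58.9
```

Emit:
{"method": "servo_tool", "body": {"motion": "-0.013 0.04 0 0;-0.025 0.081 0 0;-0.038 0.121 0 0;-0.051 0.162 0 0;-0.0635 0.202 0 0"}}

```text
t: 23.15
ee_pos: [0.4655, 0.1335, 0.1145]
tcp_rot: [3.089, 0.574, 0.0]
ft_force: [0.4, 0.4, -1.5]
opening: 0.0207
grip_force: 58.9
```

Emit:
{"method": "servo_tool", "body": {"motion": "-0.013 0.04 0 0;-0.025 0.081 0 0;-0.038 0.121 0 0;-0.051 0.162 0 0;-0.0635 0.202 0 0"}}

```text
t: 23.57
ee_pos: [0.4661, 0.1251, 0.1145]
tcp_rot: [3.089, 0.574, 0.0]
ft_force: [0.6, 0.4, -0.7]
opening: 0.021
grip_force: 58.9
```

Emit:
{"method": "servo_tool", "body": {"motion": "-0.013 0.04 0 0;-0.025 0.081 0 0;-0.038 0.121 0 0;-0.051 0.162 0 0;-0.0635 0.202 0 0"}}

```text
t: 23.98
ee_pos: [0.4666, 0.1166, 0.1145]
tcp_rot: [3.089, 0.574, -0.0]
ft_force: [-0.2, -0.1, -0.2]
opening: 0.0211
grip_force: 58.9
```

Emit:
{"method": "servo_tool", "body": {"motion": "-0.013 0.04 0 0;-0.025 0.081 0 0;-0.038 0.121 0 0;-0.051 0.162 0 0;-0.0635 0.202 0 0"}}

```text
t: 24.4
ee_pos: [0.4672, 0.1082, 0.1145]
tcp_rot: [3.089, 0.574, 0.0]
ft_force: [0.2, -0.3, -0.2]
opening: 0.0206
grip_force: 58.9
```

Emit:
{"method": "servo_tool", "body": {"motion": "-0.013 0.04 0 0;-0.025 0.081 0 0;-0.038 0.121 0 0;-0.051 0.162 0 0;-0.0635 0.202 0 0"}}

```text
t: 24.82
ee_pos: [0.4677, 0.0997, 0.1145]
tcp_rot: [3.089, 0.574, 0.0]
ft_force: [-0.3, 0.0, -1.9]
opening: 0.0209
grip_force: 58.9
```

Emit:
{"method": "servo_tool", "body": {"motion": "-0.013 0.04 0 0;-0.025 0.081 0 0;-0.038 0.121 0 0;-0.051 0.162 0 0;-0.0635 0.202 0 0"}}

```text
t: 25.23
ee_pos: [0.4682, 0.0913, 0.1145]
tcp_rot: [3.089, 0.574, 0.0]
ft_force: [-0.0, -0.1, 0.4]
opening: 0.0209
grip_force: 58.9
```

Emit:
{"method": "servo_tool", "body": {"motion": "-0.013 0.04 0 0;-0.025 0.081 0 0;-0.038 0.121 0 0;-0.051 0.162 0 0;-0.0635 0.202 0 0"}}

```text
t: 25.65
ee_pos: [0.4687, 0.0828, 0.1145]
tcp_rot: [-3.089, -0.574, -0.0]
ft_force: [-0.5, -0.0, -1.2]
opening: 0.0209
grip_force: 58.9
```

Emit:
{"method": "servo_tool", "body": {"motion": "-0.013 0.04 0 0;-0.025 0.081 0 0;-0.038 0.121 0 0;-0.051 0.162 0 0;-0.0635 0.202 0 0"}}

```text
t: 26.07
ee_pos: [0.4693, 0.0744, 0.1145]
tcp_rot: [3.089, 0.574, 0.0]
ft_force: [0.8, 0.0, -1.1]
opening: 0.0208
grip_force: 58.9
```

Emit:
{"method": "servo_tool", "body": {"motion": "-0.013 0.04 0 0;-0.025 0.081 0 0;-0.038 0.121 0 0;-0.051 0.162 0 0;-0.0635 0.202 0 0"}}

```text
t: 26.48
ee_pos: [0.4698, 0.0659, 0.1145]
tcp_rot: [3.089, 0.574, -0.0]
ft_force: [0.3, 1.0, -0.8]
opening: 0.0207
grip_force: 58.9
```

Run:
```python
from h import *
W=np.load('W.npy'); s=bot.state()
print(s['ee_pos'],'toW7/15',go(*W[7],.1145)/15,s['ft_force'].round(1))
```

```text
[0.46977961 0.06590932 0.11450458] toW7/15 [-0.06366667  0.2016      0.        ] [ 0.3  1.  -0.8]
```

Emit:
{"method": "servo_tool", "body": {"motion": "-0.013 0.04 0 0;-0.025 0.081 0 0;-0.038 0.121 0 0;-0.051 0.162 0 0;-0.0635 0.202 0 0"}}

```text
t: 26.9
ee_pos: [0.4703, 0.0575, 0.1145]
tcp_rot: [3.089, 0.574, 0.0]
ft_force: [-0.0, 0.4, -0.6]
opening: 0.0211
grip_force: 58.9
```

Emit:
{"method": "servo_tool", "body": {"motion": "-0.013 0.04 0 0;-0.025 0.081 0 0;-0.038 0.121 0 0;-0.051 0.162 0 0;-0.0635 0.202 0 0"}}

```text
t: 27.32
ee_pos: [0.4708, 0.049, 0.1145]
tcp_rot: [3.089, 0.574, 0.0]
ft_force: [0.6, -0.7, -0.7]
opening: 0.0213
grip_force: 58.9
```

Emit:
{"method": "servo_tool", "body": {"motion": "-0.013 0.04 0 0;-0.025 0.081 0 0;-0.038 0.121 0 0;-0.051 0.162 0 0;-0.0635 0.202 0 0"}}

```text
t: 27.73
ee_pos: [0.4714, 0.0406, 0.1145]
tcp_rot: [3.089, 0.574, 0.0]
ft_force: [-0.4, 1.2, -0.5]
opening: 0.0214
grip_force: 58.9
```

Emit:
{"method": "servo_tool", "body": {"motion": "-0.013 0.04 0 0;-0.025 0.081 0 0;-0.038 0.121 0 0;-0.051 0.162 0 0;-0.0635 0.202 0 0"}}

```text
t: 28.15
ee_pos: [0.4719, 0.0321, 0.1145]
tcp_rot: [3.089, 0.574, 0.0]
ft_force: [-1.0, 0.1, -0.8]
opening: 0.0207
grip_force: 58.9
```

Emit:
{"method": "servo_tool", "body": {"motion": "-0.013 0.04 0 0;-0.025 0.081 0 0;-0.038 0.121 0 0;-0.051 0.162 0 0;-0.0635 0.202 0 0"}}

```text
t: 28.57
ee_pos: [0.4725, 0.0237, 0.1145]
tcp_rot: [3.089, 0.574, 0.0]
ft_force: [0.2, -0.4, -0.9]
opening: 0.0206
grip_force: 58.9
```

Emit:
{"method": "servo_tool", "body": {"motion": "-0.013 0.04 0 0;-0.025 0.081 0 0;-0.038 0.121 0 0;-0.051 0.162 0 0;-0.0635 0.202 0 0"}}

```text
t: 28.98
ee_pos: [0.473, 0.0152, 0.1145]
tcp_rot: [3.089, 0.574, 0.0]
ft_force: [0.1, 0.1, -0.8]
opening: 0.021
grip_force: 58.9
```

Emit:
{"method": "servo_tool", "body": {"motion": "-0.013 0.04 0 0;-0.025 0.081 0 0;-0.038 0.121 0 0;-0.051 0.162 0 0;-0.0635 0.202 0 0"}}

```text
t: 29.4
ee_pos: [0.4735, 0.0068, 0.1145]
tcp_rot: [-3.089, -0.574, -0.0]
ft_force: [0.4, 0.2, -1.1]
opening: 0.0212
grip_force: 58.9
```

Emit:
{"method": "servo_tool", "body": {"motion": "-0.013 0.04 0 0;-0.025 0.081 0 0;-0.038 0.121 0 0;-0.051 0.162 0 0;-0.0635 0.202 0 0"}}

```text
t: 29.82
ee_pos: [0.474, -0.0017, 0.1145]
tcp_rot: [3.089, 0.574, 0.0]
ft_force: [0.1, -0.1, -0.8]
opening: 0.0209
grip_force: 58.9
```

Emit:
{"method": "servo_tool", "body": {"motion": "-0.013 0.04 0 0;-0.025 0.081 0 0;-0.038 0.121 0 0;-0.051 0.162 0 0;-0.0635 0.202 0 0"}}

```text
t: 30.23
ee_pos: [0.4745, -0.0102, 0.1145]
tcp_rot: [3.089, 0.574, -0.0]
ft_force: [0.5, -0.9, -0.7]
opening: 0.0209
grip_force: 58.9
```

Emit:
{"method": "servo_tool", "body": {"motion": "-0.013 0.04 0 0;-0.025 0.081 0 0;-0.038 0.121 0 0;-0.051 0.162 0 0;-0.0635 0.202 0 0"}}

```text
t: 30.65
ee_pos: [0.4751, -0.0186, 0.1145]
tcp_rot: [3.089, 0.574, 0.0]
ft_force: [0.7, 0.3, -2.1]
opening: 0.0209
grip_force: 58.9
```

Emit:
{"method": "servo_tool", "body": {"motion": "-0.013 0.04 0 0;-0.025 0.081 0 0;-0.038 0.121 0 0;-0.051 0.162 0 0;-0.0635 0.202 0 0"}}

```text
t: 31.07
ee_pos: [0.4756, -0.0271, 0.1145]
tcp_rot: [3.089, 0.574, 0.0]
ft_force: [-0.9, 0.5, -0.8]
opening: 0.0212
grip_force: 58.9
```

Emit:
{"method": "servo_tool", "body": {"motion": "-0.013 0.04 0 0;-0.025 0.081 0 0;-0.038 0.121 0 0;-0.051 0.162 0 0;-0.0635 0.202 0 0"}}

```text
t: 31.48
ee_pos: [0.4761, -0.0355, 0.1145]
tcp_rot: [3.089, 0.574, -0.0]
ft_force: [0.4, 0.8, -1.8]
opening: 0.0207
grip_force: 58.9
```

Emit:
{"method": "servo_tool", "body": {"motion": "-0.013 0.04 0 0;-0.025 0.081 0 0;-0.038 0.121 0 0;-0.051 0.162 0 0;-0.0635 0.202 0 0"}}

```text
t: 31.9
ee_pos: [0.4767, -0.044, 0.1145]
tcp_rot: [3.089, 0.574, -0.0]
ft_force: [0.9, -0.0, -0.2]
opening: 0.0209
grip_force: 58.9
```

Emit:
{"method": "servo_tool", "body": {"motion": "-0.013 0.04 0 0;-0.025 0.081 0 0;-0.038 0.121 0 0;-0.051 0.162 0 0;-0.0635 0.202 0 0"}}

```text
t: 32.32
ee_pos: [0.4772, -0.0524, 0.1145]
tcp_rot: [-3.089, -0.574, -0.0]
ft_force: [-0.4, 0.6, -1.1]
opening: 0.0207
grip_force: 58.9
```

Emit:
{"method": "servo_tool", "body": {"motion": "-0.013 0.04 0 0;-0.025 0.081 0 0;-0.038 0.121 0 0;-0.051 0.162 0 0;-0.064 0.202 0 0"}}

```text
t: 32.73
ee_pos: [0.4778, -0.0609, 0.1145]
tcp_rot: [3.089, 0.574, 0.0]
ft_force: [-0.3, 0.6, -1.0]
opening: 0.0212
grip_force: 58.9
```

Emit:
{"method": "servo_tool", "body": {"motion": "0 0 0 0;0 0 0 0;0 0 0 0;0 0 0 0;0 0 0 0"}}

```text
t: 33.15
ee_pos: [0.4777, -0.0606, 0.1145]
tcp_rot: [-3.089, -0.574, -0.0]
ft_force: [-0.2, -0.5, -0.6]
opening: 0.0211
grip_force: 58.9
```

Run:
```python
from h import *
W=np.load('W.npy'); s=bot.state()
print(s['ee_pos'],'toW7',go(*W[7],.1145),'stand hover',go(.4648,.3688,.215),s['ft_force'].round(1),s['qpos'].round(2))
```

```text
[ 0.4777235  -0.0605892   0.11452196] toW7 [-0.005  0.001  0.001] stand hover [  3.554 -10.134  -2.512] [-0.2 -0.5 -0.6] [ 0.77  0.45 -0.85  2.05  0.46  0.84 -1.54]
```

Emit:
{"method": "servo_tool", "body": {"motion": "0 0 -0.5 0;0 0 -1 0;0 0 -1.5 0;0 0 -2 0;0 0 -2.5 0"}}

```text
t: 33.57
ee_pos: [0.4775, -0.0604, 0.2154]
tcp_rot: [-3.088, -0.574, 0.0]
ft_force: [-0.2, -0.4, -0.7]
opening: 0.021
grip_force: 58.8
```

Emit:
{"method": "servo_tool", "body": {"motion": "0.2 -0.7 0 0;0.5 -1.5 0 0;0.8 -2.3 0 0;1.1 -3 0 0;1.2 -3.4 0 0"}}

```text
t: 33.98
ee_pos: [0.4736, 0.0877, 0.2152]
tcp_rot: [-3.086, -0.579, -0.003]
ft_force: [-0.2, 0.2, -1.6]
opening: 0.0209
grip_force: 58.9
```

Emit:
{"method": "servo_tool", "body": {"motion": "0.2 -0.7 0 0;0.5 -1.5 0 0;0.8 -2.3 0 0;1.1 -3 0 0;1.2 -3.4 0 0"}}

```text
t: 34.4
ee_pos: [0.4692, 0.2321, 0.215]
tcp_rot: [-3.085, -0.579, -0.002]
ft_force: [0.3, -0.1, -0.9]
opening: 0.0213
grip_force: 58.9
```

Emit:
{"method": "servo_tool", "body": {"motion": "0.2 -0.7 0 0;0.5 -1.5 0 0;0.8 -2.3 0 0;1 -2.9 0 0;1.15 -3.3 0 0"}}

```text
t: 34.82
ee_pos: [0.4637, 0.371, 0.2146]
tcp_rot: [-3.086, -0.578, 0.0]
ft_force: [-0.0, 0.2, -1.0]
opening: 0.0206
grip_force: 59.0
```

Emit:
{"method": "servo_tool", "body": {"motion": "0 0 0 0;0 0 0 0;0 0 0 0;0 0 0 0;0 0 0 0"}}

```text
t: 35.23
ee_pos: [0.4659, 0.3657, 0.2144]
tcp_rot: [3.088, 0.57, 0.0]
ft_force: [-0.2, 0.4, -1.1]
opening: 0.021
grip_force: 59.0
```

Run:
```python
from h import *
s=bot.state(); print(s['ee_pos'],go(.4648,.3688,.1187),s['opening'])
im,c=load('wh1'); print('hole',ray(c,[(80,286.5)],.08))
g=cv2.cvtColor(im,cv2.COLOR_RGB2GRAY); m=cv2.inRange(g[272:302,62:98],0,75); v,u=np.where(m>0); q=(u.mean()+62,v.mean()+272); print(len(u),q,ray(c,q,.08))
```

```text
[0.46587662 0.36570555 0.21439282] [ 0.003 -0.085  2.392] 0.020965280118074955
hole [[0.46491994 0.36863448 0.08      ]]
163 (np.float64(79.28834355828221), np.float64(286.4723926380368)) [[0.46467507 0.36936272 0.08      ]]
```

Emit:
{"method": "servo_tool", "body": {"motion": "0 -0.05 0 0;0 -0.08 0 0;0 -0.08 0 0;0 -0.08 0 0;0 -0.08 0 0"}}

```text
t: 35.65
ee_pos: [0.4641, 0.3703, 0.2145]
tcp_rot: [3.089, 0.574, 0.0]
ft_force: [0.7, 0.2, -1.7]
opening: 0.021
grip_force: 59.0
```

Emit:
{"method": "servo_tool", "body": {"motion": "0 0 0 0;0 0 0 0;0 0 0 0;0 0 0 0;0 0 0 0"}}

```text
t: 36.07
ee_pos: [0.464, 0.3703, 0.2145]
tcp_rot: [3.089, 0.574, -0.0]
ft_force: [0.2, 0.2, -0.6]
opening: 0.0212
grip_force: 59.0
```

Run:
```python
from h import *
s=bot.state(); print(s['ee_pos'],go(.4648,.3688,.1187),s['tcp_rot'])
```

```text
[0.46402439 0.37031269 0.21448831] [0.005 0.042 2.395] [ 3.08874251e+00  5.73660155e-01 -3.45481790e-05]
```

Emit:
{"method": "servo_tool", "body": {"motion": "0 0.02 0.1 0;0 0.03 0.3 0;0 0.03 0.5 0;0 0.03 0.7 0;0 0.03 0.8 0"}}

```text
t: 36.48
ee_pos: [0.4639, 0.3684, 0.1806]
tcp_rot: [3.088, 0.573, -0.003]
ft_force: [-0.9, -0.8, -0.2]
opening: 0.0208
grip_force: 59.0
```

Emit:
{"method": "servo_tool", "body": {"motion": "0 0 0.2 0;0 0 0.4 0;0 0 0.6 0;0 0 0.8 0;0 0 1 0"}}

```text
t: 36.9
ee_pos: [0.4644, 0.3691, 0.1416]
tcp_rot: [3.089, 0.574, -0.0]
ft_force: [0.1, -0.3, -0.9]
opening: 0.0211
grip_force: 59.0
```

Emit:
{"method": "servo_tool", "body": {"motion": "0 0 0.15 0;0 0 0.3 0;0 0 0.45 0;0 0 0.57 0;0 0 0.57 0"}}

```text
t: 37.32
ee_pos: [0.4644, 0.3694, 0.1192]
tcp_rot: [-3.089, -0.574, 0.0]
ft_force: [-0.1, 0.3, -0.7]
opening: 0.0207
grip_force: 59.0
```

Emit:
{"method": "servo_tool", "body": {"motion": "0 0 0 0;0 0 0 0;0 0 0 0;0 0 0 0;0 0 0 0"}}

```text
t: 37.73
ee_pos: [0.4646, 0.3692, 0.1199]
tcp_rot: [-3.089, -0.574, -0.001]
ft_force: [0.7, 0.8, -1.7]
opening: 0.0207
grip_force: 59.0
```

Now I'll release, rise straight up, and go towards the tray.

Emit:
{"method": "servo_tool", "body": {"motion": "0 0 0 0;0 0 0 0;0 0 0 0;0 0 0 0;0 0 0 0", "grip": 60}}

```text
t: 38.15
ee_pos: [0.4645, 0.3692, 0.1198]
tcp_rot: [-3.089, -0.574, -0.0]
ft_force: [0.4, 0.6, -0.1]
opening: 0.0598
grip_force: 0.0
```

Emit:
{"method": "servo_tool", "body": {"motion": "0 0 0 0;0 0 0 0;0 0 0 0;0 0 -0.2 0;0 0 -0.5 0"}}

```text
t: 38.57
ee_pos: [0.4638, 0.3685, 0.1394]
tcp_rot: [3.088, 0.574, -0.003]
ft_force: [1.3, -0.1, -0.0]
opening: 0.0599
grip_force: 0.0
```

Emit:
{"method": "servo_tool", "body": {"motion": "0 0 -0.7 0;0 0 -1.5 0;0 0 -2.3 0;0 0 -3 0;0 0 -3.4 0"}}

```text
t: 38.98
ee_pos: [0.4651, 0.3709, 0.2809]
tcp_rot: [-3.086, -0.574, -0.008]
ft_force: [0.5, 0.6, 0.2]
opening: 0.0598
grip_force: 0.0
```

Emit:
{"method": "servo_tool", "body": {"motion": "0 0 -0.3 0;0 0 -0.6 0;0 0 -1 1;0 0 -1.4 2;0 0 -1.4 3.5"}}

```text
t: 39.4
ee_pos: [0.465, 0.3703, 0.3348]
tcp_rot: [-3.139, -0.044, -0.004]
ft_force: [0.0, 0.8, -0.1]
opening: 0.0603
grip_force: 0.0
```

Run:
```python
from h import *
s=bot.state(); print(s['ee_pos'],go(.50,-.26,.32),s['tcp_rot'])
im,c=cap('wrist','wst2'); cap('scene','scene2'); cap('side','side2')
cr=im[110:230,220:340]; a=cv2.resize(cr,(400,400)); b=cv2.resize(load('side2')[0][225:325,160:260],(400,400))
cv2.imwrite('pics/st2.png',cv2.cvtColor(np.hstack([a,b]),cv2.COLOR_RGB2BGR))
```

```text
[0.46498461 0.37027195 0.33479783] [ 0.434 15.776  0.333] [-3.13883021 -0.04387965 -0.00404056]
```

View pics/st2.png

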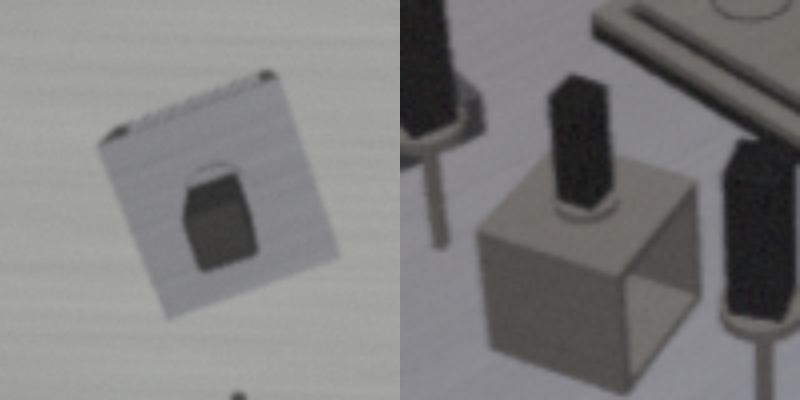

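The scraper hangs upright in its stand in both views. On to the tray.

Emit:
{"method": "servo_tool", "body": {"motion": "0 0.9 0 0.27;0 1.8 0 0.27;0 2.7 0 0.27;0 3.6 0 0.27;0 4.3 0 0.27"}}

```text
t: 39.97
ee_pos: [0.4695, 0.1939, 0.3304]
tcp_rot: [3.14, 0.011, -0.004]
ft_force: [0.7, -0.1, -0.3]
opening: 0.0597
grip_force: 0.0
```

Emit:
{"method": "servo_tool", "body": {"motion": "0 0.9 0 0;0 1.8 0 0;0 2.7 0 0;0 3.6 0 0;0 4.3 0 0"}}

```text
t: 40.38
ee_pos: [0.4698, 0.0218, 0.3308]
tcp_rot: [3.141, 0.01, -0.003]
ft_force: [-0.5, 0.9, -0.6]
opening: 0.0599
grip_force: 0.0
```

Emit:
{"method": "servo_tool", "body": {"motion": "0.1 0.9 0 0;0.2 1.8 0 0;0.3 2.7 0 0;0.3 3.6 0 0;0.3 4.3 0 0"}}

```text
t: 40.8
ee_pos: [0.4825, -0.15, 0.3306]
tcp_rot: [-3.141, -0.01, 0.004]
ft_force: [-0.5, -0.5, -0.6]
opening: 0.0599
grip_force: 0.0
```

Emit:
{"method": "servo_tool", "body": {"motion": "0 0.9 0 0;0 1.8 0 0;0 2.7 0 0;0 3.5 0 0;0 3.5 0 0", "grip": 70}}

```text
t: 41.22
ee_pos: [0.4814, -0.2951, 0.3295]
tcp_rot: [3.141, -0.003, -0.006]
ft_force: [-0.9, -1.4, 0.0]
opening: 0.07
grip_force: 0.0
```

Emit:
{"method": "servo_tool", "body": {"motion": "0 0 0 0;0 0 0 0;0 0 0 0;0 0 0 0;0 0 0 0"}}

```text
t: 41.63
ee_pos: [0.4846, -0.2854, 0.3319]
tcp_rot: [3.141, 0.011, 0.0]
ft_force: [-0.4, 0.3, -0.4]
opening: 0.07
grip_force: 0.0
```

```bash
cat > tray.py <<'E'
from meas import *
s=bot.state(); print(s['ee_pos'],s['tcp_rot'],s['qpos'].round(2))
cap('wrist','wt2')
for a in cakes('wt2'): print(a[0],a[1].round(1),a[2].round(4))
im,c=load('wt2'); h=cv2.cvtColor(im,cv2.COLOR_RGB2HSV); o=cv2.inRange(h,(5,110,60),(25,255,255))
m=cv2.bitwise_and(cv2.inRange(h,(15,15,100),(45,80,255)),255); m[260:]=0
m=cv2.morphologyEx(cv2.bitwise_or(m,o),cv2.MORPH_CLOSE,np.ones((5,5))); n,l,st,ce=cv2.connectedComponentsWithStats(m)
i=1+st[1:,4].argmax(); k=max(cv2.findContours((l==i).astype(np.uint8),0,2)[0],key=len); k=ray(c,k[:,0],.016)[:,:2].astype(np.float32); print(st[i],cv2.minAreaRect(k))
E
python3 tray.py
```

```text
[ 0.48460802 -0.28535996  0.33189887] [3.14137704e+00 1.14816866e-02 1.13790270e-04] [ 0.97  0.27 -0.6   1.63  0.16  1.29 -1.22]
612 [321.  126.7] [ 0.5413 -0.3397]
557 [255.8 166.7] [ 0.4804 -0.2407]
551 [324.4 172.3] [ 0.4721 -0.3479]
500 [255.1 211.8] [ 0.4065 -0.2379]
502 [310.5 214. ] [ 0.4033 -0.3282]
[  219    95   145   143 17819] ((0.47186630964279175, -0.2893252670764923), (0.2137366235256195, 0.2160821408033371), 85.54608154296875)
```

View pics/wt2.png

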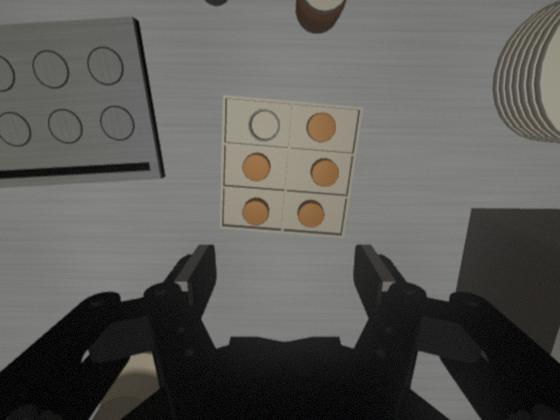

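All five cakes are unmoved, at (321,127), (256,167), (324,172), (255,212) and (311,214); the egg ring is at (264,125). I'll start with the near-left cake.

Run:
```python
from h import *
print(go(.4058,-.238,.10),go(.4058,-.238,.032))
```

```text
[-1.961 -1.207  5.798] [-1.961 -1.207  7.498]
```

Emit:
{"method": "servo_tool", "body": {"motion": "-0.4 -0.25 0.6 -0.07;-0.8 -0.5 1.2 -0.07;-1.2 -0.75 1.8 -0.07;-1.6 -1 2.4 -0.07;-1.96 -1.2 3 -0.07"}}

```text
t: 42.1
ee_pos: [0.4048, -0.2379, 0.211]
tcp_rot: [3.141, 0.021, 0.0]
ft_force: [-0.2, -0.1, -0.9]
opening: 0.0701
grip_force: 0.0
```

Emit:
{"method": "servo_tool", "body": {"motion": "0 0 0.7 0;0 0 1.4 0;0 0 2.1 0;0 0 2.8 0;0 0 2.8 0", "grip": 62, "newtons": 40}}

```text
t: 42.52
ee_pos: [0.4024, -0.2368, 0.0957]
tcp_rot: [-3.137, -0.02, 0.01]
ft_force: [-0.2, 0.4, -0.8]
opening: 0.0621
grip_force: 0.0
```

Emit:
{"method": "servo_tool", "body": {"motion": "0 0 0 0;0 0 0 0;0 0 0 0;0 0 0 0;0 0 0 0"}}

```text
t: 42.93
ee_pos: [0.4066, -0.2397, 0.1011]
tcp_rot: [3.14, 0.018, 0.003]
ft_force: [0.9, 0.3, 0.7]
opening: 0.0623
grip_force: 0.0
```

Run:
```python
from h import *
print(bot.state()['ee_pos'],bot.state()['tcp_rot'],go(.4058,-.238,.032))
```

```text
[ 0.40659125 -0.23967646  0.10109315] [3.13968548 0.01837909 0.00320912] [-0.023 -0.045  1.727]
```

Emit:
{"method": "servo_tool", "body": {"motion": "-0.02 -0.04 0.5 0;-0.02 -0.04 1 0;-0.02 -0.04 1.4 0;-0.02 -0.04 1.7 0;-0.02 -0.04 1.7 0"}}

```text
t: 43.35
ee_pos: [0.4037, -0.2369, 0.0302]
tcp_rot: [-3.14, -0.018, 0.004]
ft_force: [0.2, 0.3, -0.2]
opening: 0.0619
grip_force: 0.0
```

Emit:
{"method": "servo_tool", "body": {"motion": "0 0 0 0;0 0 0 0;0 0 0 0;0 0 0 0;0 0 0 0", "grip": 30}}

```text
t: 43.77
ee_pos: [0.4054, -0.2378, 0.0324]
tcp_rot: [3.141, 0.018, 0.002]
ft_force: [0.3, -0.0, 0.2]
opening: 0.0301
grip_force: 0.0
```

Emit:
{"method": "servo_tool", "body": {"motion": "0 0 0 0;0 0 0 0;0 0 0 0;0 0 -0.2 0;0 0 -0.5 0"}}

```text
t: 44.18
ee_pos: [0.404, -0.2367, 0.0516]
tcp_rot: [-3.14, -0.019, 0.003]
ft_force: [1.2, 0.2, -0.5]
opening: 0.0299
grip_force: 0.0
```

Emit:
{"method": "servo_tool", "body": {"motion": "0 0 -0.5 0;0 0 -1 0;0 0 -1.5 0;0 0 -2 0;0 0 -2 0"}}

```text
t: 44.6
ee_pos: [0.4076, -0.2386, 0.1363]
tcp_rot: [3.137, 0.019, 0.009]
ft_force: [0.4, -0.8, -0.0]
opening: 0.0299
grip_force: 0.0
```

Emit:
{"method": "servo_tool", "body": {"motion": "0.3 -0.5 0 0;0.7 -1.1 0 0;1.1 -1.7 0 0;1.4 -2.2 0 0;1.7 -2.6 0 0"}}

```text
t: 45.02
ee_pos: [0.4722, -0.1305, 0.1322]
tcp_rot: [-3.141, -0.021, -0.001]
ft_force: [-0.6, -0.2, -0.8]
opening: 0.0298
grip_force: 0.0
```

Emit:
{"method": "servo_tool", "body": {"motion": "0.3 -0.5 0 0;0.7 -1.1 0 0;1.1 -1.7 0 0;1.4 -2.2 0 0;1.77 -2.6 0 0"}}

```text
t: 45.43
ee_pos: [0.5412, -0.0254, 0.1321]
tcp_rot: [-3.141, -0.022, 0.0]
ft_force: [0.6, -0.7, 0.2]
opening: 0.0298
grip_force: 0.0
```

Emit:
{"method": "servo_tool", "body": {"motion": "0 0 0.5 0;0 0 0.9 0;0 0 1.2 0;0 0 1.2 0;0 0 1.2 0"}}

```text
t: 45.85
ee_pos: [0.5404, -0.028, 0.0833]
tcp_rot: [-3.141, -0.018, 0.003]
ft_force: [0.3, -1.1, 0.4]
opening: 0.0301
grip_force: 0.0
```

Run:
```python
from h import *
print(bot.state()['ee_pos'],bot.state()['tcp_rot'],bot.state()['opening'],go(.5447,-.03,.049))
```

```text
[ 0.5404316  -0.02796542  0.08333422] [-3.14131045e+00 -1.82223883e-02  2.66325500e-03] 0.03007515606051549 [0.108 0.052 0.858]
```

The fingers closed on nothing, so I'll go back and look.

Emit:
{"method": "servo_tool", "body": {"motion": "-0.3 0.6 -0.8 0;-0.6 1.2 -1.6 0;-0.9 1.8 -2.4 0;-1 2.4 -3.2 0;-1 3 -3.6 0", "grip": 70}}

```text
t: 46.27
ee_pos: [0.5035, -0.1498, 0.2329]
tcp_rot: [3.139, 0.018, 0.008]
ft_force: [1.5, 0.4, -0.4]
opening: 0.0701
grip_force: 0.0
```

Emit:
{"method": "servo_tool", "body": {"motion": "-0.1 0.8 -0.8 0;-0.2 1.6 -1.6 0;-0.4 2.4 -2.2 0;-0.4 3.2 -2.4 0;-0.4 3.4 -2.5 0"}}

```text
t: 46.68
ee_pos: [0.4873, -0.2929, 0.3319]
tcp_rot: [3.134, 0.004, 0.007]
ft_force: [-0.0, -1.4, -1.2]
opening: 0.0702
grip_force: 0.0
```

Emit:
{"method": "servo_tool", "body": {"motion": "0 0 0 0;0 0 0 0;0 0 0 0;0 0 0 0;0 0 0 0"}}

```text
t: 47.1
ee_pos: [0.4884, -0.2827, 0.3274]
tcp_rot: [-3.141, -0.023, 0.001]
ft_force: [0.2, 0.5, 0.1]
opening: 0.0698
grip_force: 0.0
```

```bash
python3 tray.py
python3 - <<'E'
from h import *
im,c=load('wt2'); cv2.imwrite('pics/wt2c.png',cv2.cvtColor(cv2.resize(im[60:260,180:400],(660,600)),cv2.COLOR_RGB2BGR))
E
```

```text
[ 0.48838797 -0.28265518  0.32738113] [-3.14084673e+00 -2.27656692e-02  1.00055293e-03] [ 0.96  0.28 -0.6   1.63  0.16  1.28 -1.22]
623 [323.4 129.6] [ 0.5413 -0.3395]
565 [257.5 169.1] [ 0.4806 -0.2407]
556 [326.4 175.4] [ 0.4721 -0.3478]
507 [256.2 214.6] [ 0.4065 -0.2378]
506 [312.  217.1] [ 0.4033 -0.328 ]
[  220    96   146   146 18042] ((0.4718075394630432, -0.2896078824996948), (0.2144014835357666, 0.21628338098526), 85.51689910888672)
```

View pics/wt2c.png

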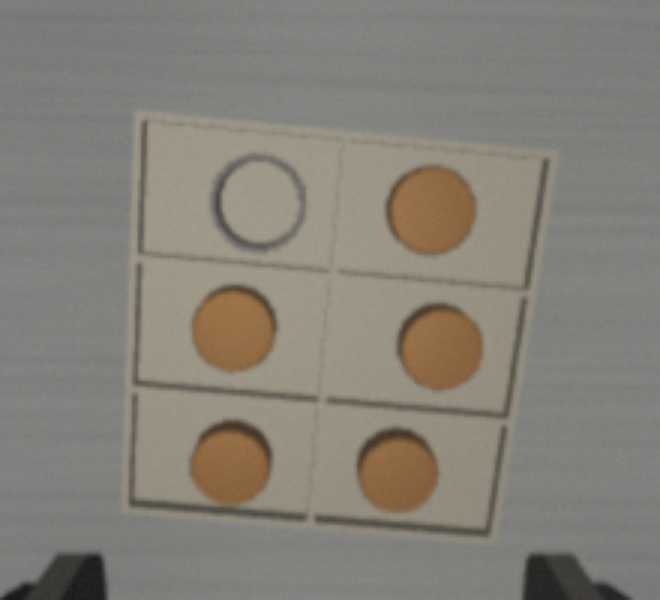

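The cake is undisturbed at crop (230,463), so the pads must have closed above it. I'll work out the fingertip height from the wrist image.

Run:
```python
from h import *
im,c=load('wt2'); p=np.array([0.48838797,-0.28265518,0.32738113]); K=c['intrinsics']; print(K[0])
for z in(.0,.005,.01,.015,.02):
  for x in(-.011,.011): print(z,x,proj(c,[(p[0]+x,p[1]+s*.035,p[2]-z) for s in(1,-1)]).round(1).tolist())
cv2.imwrite('pics/fing.png',cv2.cvtColor(cv2.resize(im[225:345,160:410],(800,384),interpolation=2),cv2.COLOR_RGB2BGR))
```

```text
[294.25502836   0.         284.45928053]
0.0 -0.011 [[223.0, 264.9], [345.6, 266.5]]
0.0 0.011 [[221.2, 228.9], [348.4, 230.5]]
0.005 -0.011 [[224.7, 260.8], [343.9, 262.3]]
0.005 0.011 [[223.1, 225.7], [346.6, 227.2]]
0.01 -0.011 [[226.4, 256.9], [342.3, 258.4]]
0.01 0.011 [[224.8, 222.6], [344.9, 224.1]]
0.015 -0.011 [[227.9, 253.2], [340.8, 254.6]]
0.015 0.011 [[226.4, 219.7], [343.2, 221.2]]
0.02 -0.011 [[229.4, 249.7], [339.4, 251.1]]
0.02 0.011 [[228.0, 217.0], [341.7, 218.4]]
```

View pics/fing.png

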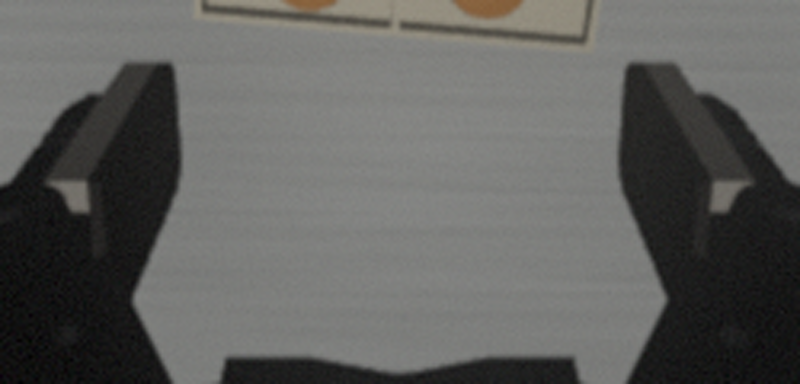

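The finger images here, and the long stretch of bare handle in the earlier tip view, show that the fingertips really sit about 13 to 18 mm behind the reported TCP. I'll correct for that and grip about 32 mm lower.

Run:
```python
from h import *
print(go(.4058,-.238,.07))
```

```text
[-2.045 -1.149  6.437]
```

Emit:
{"method": "servo_tool", "body": {"motion": "-0.4 -0.25 0.6 0.14;-0.8 -0.5 1.2 0.14;-1.2 -0.75 1.8 0.14;-1.6 -1 2.4 0.14;-2.04 -1.15 3 0.14"}}

```text
t: 47.57
ee_pos: [0.4057, -0.2374, 0.2067]
tcp_rot: [-3.141, 0.0, -0.001]
ft_force: [0.0, -0.3, 0.2]
opening: 0.0699
grip_force: 0.0
```

Emit:
{"method": "servo_tool", "body": {"motion": "0 0 0.7 0;0 0 1.4 0;0 0 2.1 0;0 0 2.8 0;0 0 3.4 0", "grip": 62}}

```text
t: 47.98
ee_pos: [0.4058, -0.2385, 0.0701]
tcp_rot: [-3.141, 0.003, 0.001]
ft_force: [-0.7, 0.2, 0.1]
opening: 0.0619
grip_force: 0.0
```

Emit:
{"method": "servo_tool", "body": {"motion": "0 0 0 0;0 0 0 0;0 0 0 0;0 0 0 0;0 0 0 0"}}

```text
t: 48.4
ee_pos: [0.4073, -0.2401, 0.0733]
tcp_rot: [3.14, -0.004, 0.004]
ft_force: [0.9, 0.7, -0.5]
opening: 0.0621
grip_force: 0.0
```

Run:
```python
from h import *
print(bot.state()['ee_pos'],bot.state()['tcp_rot'],go(.4058,-.238,.001))
```

```text
[ 0.40734608 -0.2400844   0.07332178] [ 3.13964217 -0.00425608  0.00398852] [-0.043 -0.056  1.808]
```

Emit:
{"method": "servo_tool", "body": {"motion": "-0.03 -0.04 0.5 0;-0.03 -0.04 1 0;-0.03 -0.04 1.3 0;-0.03 -0.04 1.6 0;-0.03 -0.04 1.73 0"}}

```text
t: 48.82
ee_pos: [0.4046, -0.2377, 0.0017]
tcp_rot: [-3.141, 0.005, 0.001]
ft_force: [0.2, -0.4, 0.3]
opening: 0.0617
grip_force: 0.0
```

Emit:
{"method": "servo_tool", "body": {"motion": "0 0 0 0;0 0 0 0;0 0 0 0;0 0 0 0;0 0 0 0", "grip": 30}}

```text
t: 49.23
ee_pos: [0.4053, -0.2381, 0.003]
tcp_rot: [3.141, -0.005, 0.001]
ft_force: [1.2, 0.1, -1.2]
opening: 0.0423
grip_force: 40.6
```

Emit:
{"method": "servo_tool", "body": {"motion": "0 0 0 0;0 0 0 0;0 0 0 0;0 0 0 0;0 0 0 0"}}

```text
t: 49.65
ee_pos: [0.405, -0.2379, 0.0027]
tcp_rot: [3.141, -0.005, 0.0]
ft_force: [-0.8, 0.0, 3.2]
opening: 0.0421
grip_force: 40.7
```

Emit:
{"method": "servo_tool", "body": {"motion": "0 0 -0.3 0;0 0 -0.9 0;0 0 -1.6 0;0 0 -2.3 0;0 0 -2.9 0"}}

```text
t: 50.07
ee_pos: [0.4051, -0.2374, 0.1207]
tcp_rot: [3.142, -0.003, 0.001]
ft_force: [0.1, 0.1, -0.9]
opening: 0.0426
grip_force: 40.7
```

Emit:
{"method": "servo_tool", "body": {"motion": "0.3 -0.5 0 0;0.7 -1.1 0 0;1.1 -1.7 0 0;1.4 -2.2 0 0;1.7 -2.6 0 0"}}

```text
t: 50.48
ee_pos: [0.4738, -0.1319, 0.1195]
tcp_rot: [-3.141, 0.002, -0.001]
ft_force: [0.2, 0.1, -0.2]
opening: 0.0427
grip_force: 40.7
```

Emit:
{"method": "servo_tool", "body": {"motion": "0.3 -0.5 0 0;0.7 -1.1 0 0;1.1 -1.7 0 0;1.5 -2.2 0 0;1.78 -2.6 0 0"}}

```text
t: 50.9
ee_pos: [0.5459, -0.0276, 0.1195]
tcp_rot: [-3.141, 0.001, -0.002]
ft_force: [0.5, -0.2, -0.1]
opening: 0.0424
grip_force: 40.7
```

Emit:
{"method": "servo_tool", "body": {"motion": "0 0 0.5 0;0 0 1 0;0 0 1.4 0;0 0 1.7 0;0 0 1.7 0"}}

```text
t: 51.32
ee_pos: [0.5426, -0.0302, 0.0486]
tcp_rot: [-3.141, 0.004, 0.007]
ft_force: [-1.2, -0.3, -0.7]
opening: 0.0421
grip_force: 40.7
```

Emit:
{"method": "servo_tool", "body": {"motion": "0 0 0 0;0 0 0 0;0 0 0 0;0 0 0 0;0 0 0 0"}}

```text
t: 51.73
ee_pos: [0.5453, -0.0304, 0.0513]
tcp_rot: [3.141, -0.005, 0.002]
ft_force: [0.8, 0.2, -1.0]
opening: 0.0424
grip_force: 40.7
```

Run:
```python
from h import *
print(bot.state()['ee_pos'],bot.state()['tcp_rot'],bot.state()['opening'],go(.5447,-.03,.019))
```

```text
[ 0.54528317 -0.03035728  0.05134418] [ 3.14129476e+00 -4.80141706e-03  2.26234628e-03] 0.04244562027763543 [-0.016 -0.009  0.809]
```

Emit:
{"method": "servo_tool", "body": {"motion": "0 0 0.2 0;0 0 0.4 0;0 0 0.6 0;0 0 0.75 0;0 0 0.8 0"}}

```text
t: 52.15
ee_pos: [0.5439, -0.0305, 0.0182]
tcp_rot: [3.14, -0.004, -0.004]
ft_force: [-9.0, -1.1, 29.3]
opening: 0.042
grip_force: 44.2
```

Emit:
{"method": "servo_tool", "body": {"motion": "0 0 0 0;0 0 0 0;0 0 0 0;0 0 0 0;0 0 0 0"}}

```text
t: 52.57
ee_pos: [0.544, -0.0305, 0.0185]
tcp_rot: [3.141, -0.005, -0.002]
ft_force: [-4.3, -0.9, 9.2]
opening: 0.0422
grip_force: 42.5
```

Emit:
{"method": "servo_tool", "body": {"motion": "0 0 0 0;0 0 0 0;0 0 0 0;0 0 0 0;0 0 0 0", "grip": 60}}

```text
t: 52.98
ee_pos: [0.5446, -0.0301, 0.0182]
tcp_rot: [-3.141, 0.004, 0.0]
ft_force: [0.2, -0.0, 0.1]
opening: 0.0599
grip_force: 0.0
```

Emit:
{"method": "servo_tool", "body": {"motion": "0 0 -0.2 0;0 0 -0.6 0;0 0 -1.2 0;0 0 -1.9 0;0 0 -2.5 0"}}

```text
t: 53.4
ee_pos: [0.5447, -0.0299, 0.1203]
tcp_rot: [-3.141, 0.004, -0.0]
ft_force: [0.5, 0.9, -0.4]
opening: 0.0601
grip_force: 0.0
```

Emit:
{"method": "servo_tool", "body": {"motion": "-0.2 0.5 0 0;-0.3 1.1 0 0;-0.5 1.7 0 0;-0.7 2.2 0 0;-0.82 2.65 0 0"}}

```text
t: 53.82
ee_pos: [0.5107, -0.1378, 0.1191]
tcp_rot: [3.141, -0.006, -0.0]
ft_force: [0.2, -0.3, 0.1]
opening: 0.0598
grip_force: 0.0
```

Emit:
{"method": "servo_tool", "body": {"motion": "-0.2 0.5 0 0;-0.3 1.1 0 0;-0.5 1.7 0 0;-0.7 2.2 0 0;-0.82 2.62 0 0"}}

```text
t: 54.23
ee_pos: [0.4774, -0.2428, 0.119]
tcp_rot: [3.141, -0.007, -0.001]
ft_force: [0.6, 0.3, -0.6]
opening: 0.0603
grip_force: 0.0
```

Emit:
{"method": "servo_tool", "body": {"motion": "0 0 0.4 0;0 0 0.8 0;0 0 1.2 0;0 0 1.2 0;0 0 1.2 0"}}

```text
t: 54.65
ee_pos: [0.478, -0.2404, 0.0704]
tcp_rot: [-3.141, 0.004, 0.002]
ft_force: [0.2, 1.4, 0.5]
opening: 0.0601
grip_force: 0.0
```

Emit:
{"method": "servo_tool", "body": {"motion": "0 0 0 0;0 0 0 0;0 0 0 0;0 0 0 0;0 0 0 0"}}

```text
t: 55.07
ee_pos: [0.4788, -0.241, 0.0711]
tcp_rot: [3.141, -0.004, 0.001]
ft_force: [0.3, 0.7, 0.3]
opening: 0.0602
grip_force: 0.0
```

```bash
cat > chk.py <<'E'
import sys
from meas import *
s=bot.state(); x,y,z=map(float,sys.argv[1:4])
print(s['ee_pos'].round(4),s['tcp_rot'].round(4),s['opening'].round(4),go(x,y,z))
if len(sys.argv)>4:
    for n in ('side',):
        im,c=cap(n,'tmp'); h=cv2.cvtColor(im,cv2.COLOR_RGB2HSV); m=cv2.inRange(h,(8,110,70),(25,255,255))
        k,l,st,ce=cv2.connectedComponentsWithStats(m); d=np.load('grid.npz')
        for i in range(1,k):
            if 40<st[i,4]<400 and ce[i][1]>150:
                q=[ray(c,ce[i],zz)[0,:2].round(3) for zz in(.02,.036)]; print(st[i,4],ce[i].round(1),*q,'grid',((q[1]-d['o'])@d['R']).round(3))
E
python3 chk.py .4797 -.2407 .001 look
```

```text
Traceback (most recent call last):
  File "chk.py", line 4, in <module>
    print(s['ee_pos'].round(4),s['tcp_rot'].round(4),s['opening'].round(4),go(x,y,z))
                                                     ^^^^^^^^^^^^^^^^^^
AttributeError: 'float' object has no attribute 'round'
```

Emit:
{"method": "servo_tool", "body": {"motion": "0.02 0 0.4 0;0.02 0 0.8 0;0.02 0 1.2 0;0.02 0 1.5 0;0.02 0 1.72 0"}}

```text
t: 55.48
ee_pos: [0.4788, -0.2406, 0.0006]
tcp_rot: [-3.141, 0.004, 0.001]
ft_force: [-0.4, 0.3, 0.1]
opening: 0.06
grip_force: 0.0
```

Emit:
{"method": "servo_tool", "body": {"motion": "0 0 0 0;0 0 0 0;0 0 0 0;0 0 0 0;0 0 0 0", "grip": 30}}

```text
t: 55.9
ee_pos: [0.4799, -0.2411, 0.0024]
tcp_rot: [3.141, -0.004, 0.002]
ft_force: [-0.4, -0.3, -1.2]
opening: 0.0424
grip_force: 40.6
```

Emit:
{"method": "servo_tool", "body": {"motion": "0 0 0 0;0 0 0 0;0 0 0 0;0 0 0 0;0 0 0 0"}}

```text
t: 56.32
ee_pos: [0.4793, -0.2408, 0.0018]
tcp_rot: [3.142, -0.005, 0.0]
ft_force: [0.3, 0.2, -1.0]
opening: 0.0423
grip_force: 40.6
```

```bash
sed -i "s/s\['opening'\].round(4)/round(s['opening'],4)/" chk.py; python3 chk.py .5396 .05 .12 look
```

```text
[ 0.4793 -0.2408  0.0018] [ 3.1415e+00 -4.5000e-03  1.0000e-04] 0.0423 [ 1.487 -7.275 -2.956]
280 [342.8 151.6] [ 0.718 -0.351] [ 0.698 -0.326] grid [ 0.108 -0.399]
168 [407.7 181.2] [ 0.469 -0.345] [ 0.455 -0.319] grid [-0.134 -0.377]
110 [385.3 193. ] [ 0.473 -0.244] [ 0.459 -0.22 ] grid [-0.123 -0.278]
180 [424.6 192.7] [ 0.4   -0.325] [ 0.387 -0.3  ] grid [-0.2   -0.354]
205 [313.7 206.9] [ 0.558 -0.045] [ 0.541 -0.026] grid [-0.029 -0.09 ]
399 [134.6 311.3] [0.534 0.499] [0.518 0.506] grid [-0.019  0.443]
```

Emit:
{"method": "servo_tool", "body": {"motion": "0 0 -0.3 0;0 0 -0.9 0;0 0 -1.6 0;0 0 -2.3 0;0 0 -2.9 0"}}

```text
t: 56.78
ee_pos: [0.4796, -0.2406, 0.1202]
tcp_rot: [3.141, -0.004, 0.002]
ft_force: [0.0, -1.2, -1.1]
opening: 0.0425
grip_force: 40.7
```

Emit:
{"method": "servo_tool", "body": {"motion": "0.1 -0.6 0 0;0.3 -1.3 0 0;0.5 -2.1 0 0;0.6 -2.9 0 0;0.75 -3.6 0 0"}}

```text
t: 57.2
ee_pos: [0.5097, -0.0948, 0.1188]
tcp_rot: [3.142, -0.003, 0.001]
ft_force: [-0.4, 0.1, -0.5]
opening: 0.0426
grip_force: 40.8
```

Emit:
{"method": "servo_tool", "body": {"motion": "0.1 -0.8 0 0;0.3 -1.6 0 0;0.5 -2.4 0 0;0.65 -3.1 0 0;0.75 -3.65 0 0"}}

```text
t: 57.62
ee_pos: [0.5406, 0.0524, 0.1189]
tcp_rot: [-3.141, 0.0, -0.002]
ft_force: [-0.5, -0.8, -1.2]
opening: 0.0428
grip_force: 40.8
```

Emit:
{"method": "servo_tool", "body": {"motion": "0 0 0.5 0;0 0 1 0;0 0 1.4 0;0 0 1.7 0;0 0 1.7 0"}}

```text
t: 58.03
ee_pos: [0.5383, 0.0488, 0.048]
tcp_rot: [3.141, -0.004, -0.006]
ft_force: [1.1, -0.6, -0.8]
opening: 0.0423
grip_force: 40.8
```

Emit:
{"method": "servo_tool", "body": {"motion": "0 0 0 0;0 0 0 0;0 0 0 0;0 0 0 0;0 0 0 0"}}

```text
t: 58.45
ee_pos: [0.5407, 0.0489, 0.0505]
tcp_rot: [3.142, -0.005, 0.002]
ft_force: [-0.1, 0.1, -0.7]
opening: 0.0422
grip_force: 40.8
```

```bash
python3 chk.py .5396 .05 .0195
```

```text
[0.5407 0.0489 0.0505] [ 3.1415e+00 -4.8000e-03  2.3000e-03] 0.0422 [-0.03  -0.027  0.776]
```

Emit:
{"method": "servo_tool", "body": {"motion": "-0.03 -0.02 0.2 0;-0.03 -0.02 0.4 0;-0.03 -0.02 0.6 0;-0.03 -0.02 0.7 0;-0.03 -0.02 0.76 0"}}

```text
t: 58.87
ee_pos: [0.5379, 0.0498, 0.0179]
tcp_rot: [3.142, -0.004, -0.003]
ft_force: [-0.2, -0.5, 0.0]
opening: 0.0426
grip_force: 40.8
```

Emit:
{"method": "servo_tool", "body": {"motion": "0 0 0 0;0 0 0 0;0 0 0 0;0 0 0 0;0 0 0 0"}}

```text
t: 59.28
ee_pos: [0.5392, 0.0498, 0.0196]
tcp_rot: [-3.142, 0.004, -0.001]
ft_force: [0.1, 0.4, -0.3]
opening: 0.0425
grip_force: 40.8
```

Emit:
{"method": "servo_tool", "body": {"motion": "0 0 0 0;0 0 0 0;0 0 0 0;0 0 0 0;0 0 0 0", "grip": 60}}

```text
t: 59.7
ee_pos: [0.539, 0.0498, 0.0194]
tcp_rot: [3.142, -0.004, 0.0]
ft_force: [0.7, -0.2, -0.2]
opening: 0.0598
grip_force: 0.0
```

Emit:
{"method": "servo_tool", "body": {"motion": "0 0 -0.2 0;0 0 -0.6 0;0 0 -1.2 0;0 0 -1.9 0;0 0 -2.5 0"}}

```text
t: 60.12
ee_pos: [0.5389, 0.0501, 0.1211]
tcp_rot: [-3.141, 0.004, -0.0]
ft_force: [0.6, -0.2, -0.0]
opening: 0.06
grip_force: 0.0
```

Emit:
{"method": "servo_tool", "body": {"motion": "-0.2 0.6 0 0;-0.4 1.2 0 0;-0.7 1.8 0 0;-0.9 2.5 0 0;-1.14 3.15 0 0"}}

```text
t: 60.53
ee_pos: [0.4926, -0.0773, 0.1201]
tcp_rot: [3.141, -0.004, 0.001]
ft_force: [0.6, -1.6, -0.4]
opening: 0.0599
grip_force: 0.0
```

Emit:
{"method": "servo_tool", "body": {"motion": "-0.2 0.6 0 0;-0.4 1.2 0 0;-0.7 1.8 0 0;-0.9 2.5 0 0;-1.14 3.15 0 0"}}

```text
t: 60.95
ee_pos: [0.4466, -0.2032, 0.12]
tcp_rot: [3.141, -0.004, 0.001]
ft_force: [-0.1, -0.8, 0.3]
opening: 0.06
grip_force: 0.0
```

Emit:
{"method": "servo_tool", "body": {"motion": "-0.2 0.6 0 0;-0.4 1.2 0 0;-0.7 1.8 0 0;-0.9 2.5 0 0;-1.14 3.15 0 0"}}

```text
t: 61.37
ee_pos: [0.4007, -0.3291, 0.1201]
tcp_rot: [3.141, -0.004, 0.001]
ft_force: [0.2, -0.2, 0.6]
opening: 0.0599
grip_force: 0.0
```

Emit:
{"method": "servo_tool", "body": {"motion": "0 0 0.4 0;0 0 0.8 0;0 0 1.2 0;0 0 1.2 0;0 0 1.2 0"}}

```text
t: 61.78
ee_pos: [0.4006, -0.3272, 0.0712]
tcp_rot: [-3.14, 0.004, 0.002]
ft_force: [0.4, 0.4, 0.1]
opening: 0.0599
grip_force: 0.0
```

Emit:
{"method": "servo_tool", "body": {"motion": "0 0 0 0;0 0 0 0;0 0 0 0;0 0 0 0;0 0 0 0"}}

```text
t: 62.2
ee_pos: [0.4013, -0.328, 0.0719]
tcp_rot: [3.141, -0.004, 0.001]
ft_force: [1.1, 0.5, -0.1]
opening: 0.0599
grip_force: 0.0
```

```bash
python3 chk.py .4025 -.328 .002 look
```

```text
[ 0.4013 -0.328   0.0719] [ 3.1409e+00 -4.3000e-03  1.0000e-03] 0.0599 [ 2.900e-02 -1.000e-03  1.746e+00]
278 [342.6 151.7] [ 0.718 -0.35 ] [ 0.698 -0.325] grid [ 0.108 -0.398]
153 [386.  173.5] [ 0.539 -0.336] [ 0.523 -0.311] grid [-0.065 -0.373]
167 [407.7 181.2] [ 0.47  -0.345] [ 0.455 -0.319] grid [-0.134 -0.377]
179 [424.6 192.8] [ 0.4   -0.325] [ 0.387 -0.3  ] grid [-0.2   -0.354]
206 [313.7 206.9] [ 0.558 -0.045] [ 0.541 -0.027] grid [-0.03  -0.091]
228 [292.8 219.2] [0.554 0.036] [0.537 0.053] grid [-0.029 -0.011]
398 [134.6 311.2] [0.534 0.499] [0.518 0.506] grid [-0.019  0.443]
```

Emit:
{"method": "servo_tool", "body": {"motion": "0.03 0 0.4 0;0.03 0 0.8 0;0.03 0 1.2 0;0.03 0 1.5 0;0.03 0 1.73 0"}}

```text
t: 62.67
ee_pos: [0.4018, -0.3275, 0.001]
tcp_rot: [-3.141, 0.004, 0.001]
ft_force: [-0.4, -0.4, -0.1]
opening: 0.0596
grip_force: 0.0
```

Emit:
{"method": "servo_tool", "body": {"motion": "0 0 0 0;0 0 0 0;0 0 0 0;0 0 0 0;0 0 0 0", "grip": 30}}

```text
t: 63.08
ee_pos: [0.4027, -0.3282, 0.0028]
tcp_rot: [3.141, -0.005, 0.002]
ft_force: [-0.4, 0.1, -0.9]
opening: 0.0426
grip_force: 40.6
```

Emit:
{"method": "servo_tool", "body": {"motion": "0 0 0 0;0 0 0 0;0 0 0 0;0 0 0 0;0 0 0 0"}}

```text
t: 63.5
ee_pos: [0.4022, -0.3278, 0.0021]
tcp_rot: [3.142, -0.004, 0.0]
ft_force: [-0.6, 0.9, 0.3]
opening: 0.0424
grip_force: 40.6
```

Emit:
{"method": "servo_tool", "body": {"motion": "0 0 -0.3 0;0 0 -0.9 0;0 0 -1.6 0;0 0 -2.3 0;0 0 -2.9 0"}}

```text
t: 63.92
ee_pos: [0.4026, -0.3277, 0.1206]
tcp_rot: [3.141, -0.003, 0.001]
ft_force: [0.4, -0.2, -1.3]
opening: 0.0428
grip_force: 40.7
```

Emit:
{"method": "servo_tool", "body": {"motion": "0.2 -0.5 0 0;0.4 -1.1 0 0;0.6 -1.7 0 0;0.7 -2.3 0 0;0.83 -2.86 0 0"}}

```text
t: 64.33
ee_pos: [0.4359, -0.2121, 0.1191]
tcp_rot: [3.141, -0.004, 0.001]
ft_force: [0.1, 0.1, -0.3]
opening: 0.0425
grip_force: 40.8
```

Emit:
{"method": "servo_tool", "body": {"motion": "0.2 -0.5 0 0;0.4 -1.1 0 0;0.6 -1.7 0 0;0.7 -2.3 0 0;0.83 -2.86 0 0"}}

```text
t: 64.75
ee_pos: [0.4694, -0.0976, 0.119]
tcp_rot: [3.141, -0.003, 0.001]
ft_force: [-0.2, -0.5, -0.2]
opening: 0.0425
grip_force: 40.8
```

Emit:
{"method": "servo_tool", "body": {"motion": "0.2 -0.5 0 0;0.4 -1.1 0 0;0.6 -1.7 0 0;0.7 -2.3 0 0;0.83 -2.86 0 0"}}

```text
t: 65.17
ee_pos: [0.5029, 0.0167, 0.119]
tcp_rot: [3.141, -0.003, 0.001]
ft_force: [-0.1, -0.4, -0.4]
opening: 0.0426
grip_force: 40.8
```

Emit:
{"method": "servo_tool", "body": {"motion": "0.2 -0.5 0 0;0.4 -1.1 0 0;0.6 -1.7 0 0;0.7 -2.3 0 0;0.83 -2.86 0 0"}}

```text
t: 65.58
ee_pos: [0.5364, 0.131, 0.119]
tcp_rot: [-3.141, 0.004, -0.001]
ft_force: [0.1, -0.1, -0.1]
opening: 0.0425
grip_force: 40.8
```

Emit:
{"method": "servo_tool", "body": {"motion": "0 0 0.5 0;0 0 1 0;0 0 1.4 0;0 0 1.7 0;0 0 1.7 0"}}

```text
t: 66.0
ee_pos: [0.5345, 0.1288, 0.0483]
tcp_rot: [3.141, -0.004, -0.006]
ft_force: [-1.0, 0.2, -0.1]
opening: 0.0425
grip_force: 40.8
```

Emit:
{"method": "servo_tool", "body": {"motion": "0 0 0 0;0 0 0 0;0 0 0 0;0 0 0 0;0 0 0 0"}}

```text
t: 66.42
ee_pos: [0.537, 0.1294, 0.0509]
tcp_rot: [-3.141, 0.005, -0.002]
ft_force: [0.8, 0.2, -0.6]
opening: 0.0423
grip_force: 40.8
```

```bash
python3 chk.py .5347 .1298 .0195
```

```text
[0.537  0.1294 0.0509] [-3.1414e+00  4.9000e-03 -2.3000e-03] 0.0423 [-0.058 -0.009  0.786]
```

Emit:
{"method": "servo_tool", "body": {"motion": "-0.05 -0.01 0.2 0;-0.05 -0.01 0.4 0;-0.05 -0.01 0.6 0;-0.05 -0.01 0.7 0;-0.05 -0.01 0.77 0"}}

```text
t: 66.83
ee_pos: [0.5334, 0.1297, 0.018]
tcp_rot: [3.141, -0.004, -0.003]
ft_force: [0.7, 0.4, -0.4]
opening: 0.0423
grip_force: 40.8
```

Emit:
{"method": "servo_tool", "body": {"motion": "0 0 0 0;0 0 0 0;0 0 0 0;0 0 0 0;0 0 0 0"}}

```text
t: 67.25
ee_pos: [0.5346, 0.1299, 0.0196]
tcp_rot: [-3.141, 0.004, -0.001]
ft_force: [-0.3, -0.3, -0.9]
opening: 0.0423
grip_force: 40.8
```

Emit:
{"method": "servo_tool", "body": {"motion": "0 0 0 0;0 0 0 0;0 0 0 0;0 0 0 0;0 0 0 0", "grip": 60}}

```text
t: 67.67
ee_pos: [0.5344, 0.1298, 0.0194]
tcp_rot: [-3.142, 0.004, -0.0]
ft_force: [-0.3, -0.7, 0.7]
opening: 0.0601
grip_force: 0.0
```

Emit:
{"method": "servo_tool", "body": {"motion": "0 0 -0.2 0;0 0 -0.6 0;0 0 -1.2 0;0 0 -1.9 0;0 0 -2.5 0"}}

```text
t: 68.08
ee_pos: [0.5343, 0.1302, 0.1212]
tcp_rot: [-3.141, 0.004, -0.0]
ft_force: [1.1, 0.4, -0.1]
opening: 0.06
grip_force: 0.0
```

Emit:
{"method": "servo_tool", "body": {"motion": "-0.1 0.6 0 0;-0.2 1.2 0 0;-0.3 1.8 0 0;-0.35 2.4 0 0;-0.4 2.98 0 0"}}

```text
t: 68.5
ee_pos: [0.5178, 0.0095, 0.1201]
tcp_rot: [3.141, -0.004, 0.001]
ft_force: [-0.1, -0.8, 1.3]
opening: 0.0603
grip_force: 0.0
```

Emit:
{"method": "servo_tool", "body": {"motion": "-0.1 0.6 0 0;-0.2 1.2 0 0;-0.3 1.8 0 0;-0.35 2.4 0 0;-0.4 2.98 0 0"}}

```text
t: 68.92
ee_pos: [0.5014, -0.1098, 0.12]
tcp_rot: [3.141, -0.004, 0.001]
ft_force: [0.6, -0.4, -0.2]
opening: 0.0599
grip_force: 0.0
```

Emit:
{"method": "servo_tool", "body": {"motion": "-0.1 0.6 0 0;-0.2 1.2 0 0;-0.3 1.8 0 0;-0.35 2.4 0 0;-0.4 2.98 0 0"}}

```text
t: 69.33
ee_pos: [0.485, -0.2289, 0.12]
tcp_rot: [3.141, -0.004, 0.001]
ft_force: [0.6, -0.7, -0.4]
opening: 0.06
grip_force: 0.0
```

Emit:
{"method": "servo_tool", "body": {"motion": "-0.1 0.6 0 0;-0.2 1.2 0 0;-0.3 1.8 0 0;-0.35 2.4 0 0;-0.4 2.98 0 0"}}

```text
t: 69.75
ee_pos: [0.4686, -0.3481, 0.12]
tcp_rot: [3.141, -0.005, 0.0]
ft_force: [-0.1, 0.4, 1.0]
opening: 0.0601
grip_force: 0.0
```

Emit:
{"method": "servo_tool", "body": {"motion": "0 0 0.4 0;0 0 0.8 0;0 0 1.2 0;0 0 1.2 0;0 0 1.2 0"}}

```text
t: 70.17
ee_pos: [0.4685, -0.3462, 0.0711]
tcp_rot: [-3.14, 0.004, 0.002]
ft_force: [-0.3, 0.7, 0.5]
opening: 0.06
grip_force: 0.0
```

Emit:
{"method": "servo_tool", "body": {"motion": "0 0 0 0;0 0 0 0;0 0 0 0;0 0 0 0;0 0 0 0"}}

```text
t: 70.58
ee_pos: [0.4693, -0.347, 0.072]
tcp_rot: [3.141, -0.004, 0.001]
ft_force: [0.3, 0.9, -1.0]
opening: 0.0598
grip_force: 0.0
```

```bash
python3 chk.py .4713 -.3478 .002 look
```

```text
[ 0.4693 -0.347   0.072 ] [ 3.1408e+00 -4.2000e-03  1.2000e-03] 0.0598 [0.048 0.019 1.749]
267 [342.7 151.2] [ 0.72  -0.353] [ 0.7   -0.328] grid [ 0.11  -0.401]
153 [386.1 173.5] [ 0.539 -0.336] [ 0.523 -0.311] grid [-0.065 -0.373]
166 [407.7 181.1] [ 0.47  -0.345] [ 0.455 -0.32 ] grid [-0.134 -0.378]
204 [313.6 206.9] [ 0.558 -0.045] [ 0.541 -0.026] grid [-0.029 -0.09 ]
226 [292.7 219.2] [0.554 0.036] [0.537 0.053] grid [-0.029 -0.011]
255 [270.7 232.8] [0.548 0.118] [0.532 0.133] grid [-0.029  0.069]
398 [134.5 311.2] [0.535 0.499] [0.518 0.506] grid [-0.019  0.443]
```

Emit:
{"method": "servo_tool", "body": {"motion": "0.05 0.01 0.4 0;0.05 0.01 0.8 0;0.05 0.01 1.2 0;0.05 0.01 1.5 0;0.05 0.01 1.73 0"}}

```text
t: 71.05
ee_pos: [0.4705, -0.3469, 0.0009]
tcp_rot: [-3.141, 0.004, 0.001]
ft_force: [-1.4, 1.2, 0.6]
opening: 0.06
grip_force: 0.0
```

Emit:
{"method": "servo_tool", "body": {"motion": "0 0 0 0;0 0 0 0;0 0 0 0;0 0 0 0;0 0 0 0", "grip": 30}}

```text
t: 71.47
ee_pos: [0.4715, -0.3476, 0.0029]
tcp_rot: [3.141, -0.004, 0.002]
ft_force: [0.9, -0.4, -0.1]
opening: 0.0427
grip_force: 40.6
```

Emit:
{"method": "servo_tool", "body": {"motion": "0 0 0 0;0 0 0 0;0 0 0 0;0 0 0 0;0 0 0 0"}}

```text
t: 71.88
ee_pos: [0.471, -0.3472, 0.0021]
tcp_rot: [-3.142, 0.004, -0.0]
ft_force: [-0.1, -0.3, -0.7]
opening: 0.0424
grip_force: 40.6
```

Emit:
{"method": "servo_tool", "body": {"motion": "0 0 -0.3 0;0 0 -0.9 0;0 0 -1.6 0;0 0 -2.3 0;0 0 -2.9 0"}}

```text
t: 72.3
ee_pos: [0.4715, -0.3471, 0.1208]
tcp_rot: [3.141, -0.004, 0.002]
ft_force: [0.2, -0.5, -0.1]
opening: 0.0428
grip_force: 40.7
```

Emit:
{"method": "servo_tool", "body": {"motion": "0.2 -0.5 0 0;0.5 -1.1 0 0;0.8 -1.6 0 0;1 -2.2 0 0;1.28 -2.68 0 0"}}

```text
t: 72.72
ee_pos: [0.5227, -0.2383, 0.1192]
tcp_rot: [3.142, -0.003, 0.0]
ft_force: [0.2, 0.6, -0.6]
opening: 0.0426
grip_force: 40.7
```

Emit:
{"method": "servo_tool", "body": {"motion": "0.2 -0.5 0 0;0.5 -1.1 0 0;0.8 -1.6 0 0;1 -2.2 0 0;1.28 -2.68 0 0"}}

```text
t: 73.13
ee_pos: [0.5742, -0.1309, 0.1191]
tcp_rot: [-3.141, 0.003, -0.0]
ft_force: [0.6, 0.6, -0.6]
opening: 0.0428
grip_force: 40.7
```

Emit:
{"method": "servo_tool", "body": {"motion": "0.2 -0.5 0 0;0.5 -1.1 0 0;0.8 -1.6 0 0;1 -2.2 0 0;1.26 -2.68 0 0"}}

```text
t: 73.55
ee_pos: [0.6248, -0.0238, 0.1191]
tcp_rot: [-3.141, 0.003, -0.0]
ft_force: [0.9, 0.1, -0.6]
opening: 0.0425
grip_force: 40.7
```

Emit:
{"method": "servo_tool", "body": {"motion": "0 0 0.5 0;0 0 1 0;0 0 1.4 0;0 0 1.7 0;0 0 1.7 0"}}

```text
t: 73.97
ee_pos: [0.6227, -0.0262, 0.048]
tcp_rot: [-3.142, 0.004, 0.007]
ft_force: [-1.1, -0.3, -1.4]
opening: 0.0425
grip_force: 40.7
```

Emit:
{"method": "servo_tool", "body": {"motion": "0 0 0 0;0 0 0 0;0 0 0 0;0 0 0 0;0 0 0 0"}}

```text
t: 74.38
ee_pos: [0.6253, -0.0262, 0.0511]
tcp_rot: [3.141, -0.005, 0.002]
ft_force: [0.2, -0.4, -0.3]
opening: 0.0429
grip_force: 40.7
```

```bash
python3 chk.py .6247 -.025 .0195
```

```text
[ 0.6253 -0.0262  0.0511] [ 3.1414e+00 -4.8000e-03  2.4000e-03] 0.0429 [-0.017 -0.029  0.789]
```

Emit:
{"method": "servo_tool", "body": {"motion": "-0.02 -0.03 0.2 0;-0.02 -0.03 0.4 0;-0.02 -0.03 0.6 0;-0.02 -0.03 0.7 0;-0.02 -0.03 0.77 0"}}

```text
t: 74.8
ee_pos: [0.6229, -0.0248, 0.0178]
tcp_rot: [-3.141, 0.004, 0.003]
ft_force: [-0.8, 0.0, -1.2]
opening: 0.0427
grip_force: 40.7
```

Emit:
{"method": "servo_tool", "body": {"motion": "0 0 0 0;0 0 0 0;0 0 0 0;0 0 0 0;0 0 0 0"}}

```text
t: 75.22
ee_pos: [0.6242, -0.0248, 0.0197]
tcp_rot: [3.141, -0.004, 0.001]
ft_force: [0.3, 0.7, -0.8]
opening: 0.0426
grip_force: 40.7
```

Emit:
{"method": "servo_tool", "body": {"motion": "0 0 0 0;0 0 0 0;0 0 0 0;0 0 0 0;0 0 0 0", "grip": 60}}

```text
t: 75.63
ee_pos: [0.624, -0.0248, 0.0194]
tcp_rot: [3.142, -0.004, 0.0]
ft_force: [0.7, 0.0, -0.2]
opening: 0.0597
grip_force: 0.0
```

Emit:
{"method": "servo_tool", "body": {"motion": "0 0 -0.2 0;0 0 -0.6 0;0 0 -1.2 0;0 0 -1.9 0;0 0 -2.5 0"}}

```text
t: 76.05
ee_pos: [0.624, -0.0246, 0.1213]
tcp_rot: [-3.141, 0.004, -0.001]
ft_force: [1.0, -0.4, -0.5]
opening: 0.0598
grip_force: 0.0
```

Emit:
{"method": "servo_tool", "body": {"motion": "-0.1 0.5 0 0;-0.3 1.1 0 0;-0.4 1.6 0 0;-0.6 2.1 0 0;-0.7 2.62 0 0"}}

```text
t: 76.47
ee_pos: [0.5949, -0.1303, 0.12]
tcp_rot: [3.141, -0.004, 0.0]
ft_force: [-0.7, 0.2, -0.2]
opening: 0.0598
grip_force: 0.0
```

Emit:
{"method": "servo_tool", "body": {"motion": "-0.1 0.5 0 0;-0.3 1.1 0 0;-0.4 1.6 0 0;-0.6 2.1 0 0;-0.7 2.62 0 0"}}

```text
t: 76.88
ee_pos: [0.5665, -0.2352, 0.12]
tcp_rot: [3.141, -0.004, -0.0]
ft_force: [-0.2, -0.1, 0.1]
opening: 0.06
grip_force: 0.0
```

Emit:
{"method": "servo_tool", "body": {"motion": "-0.1 0.5 0 0;-0.3 1.1 0 0;-0.4 1.6 0 0;-0.6 2.1 0 0;-0.68 2.62 0 0"}}

```text
t: 77.3
ee_pos: [0.5388, -0.34, 0.1199]
tcp_rot: [3.141, -0.005, -0.001]
ft_force: [-0.1, -1.2, -0.0]
opening: 0.06
grip_force: 0.0
```

Emit:
{"method": "servo_tool", "body": {"motion": "0 0 0.4 0;0 0 0.8 0;0 0 1.2 0;0 0 1.2 0;0 0 1.2 0"}}

```text
t: 77.72
ee_pos: [0.5393, -0.3385, 0.0711]
tcp_rot: [-3.141, 0.004, 0.002]
ft_force: [-0.9, -0.8, 0.3]
opening: 0.0599
grip_force: 0.0
```

Emit:
{"method": "servo_tool", "body": {"motion": "0 0 0 0;0 0 0 0;0 0 0 0;0 0 0 0;0 0 0 0"}}

```text
t: 78.13
ee_pos: [0.5402, -0.3392, 0.072]
tcp_rot: [3.141, -0.004, 0.001]
ft_force: [-1.1, 0.6, -0.4]
opening: 0.0599
grip_force: 0.0
```

```bash
python3 chk.py .5405 -.3395 .002 look
```

```text
[ 0.5402 -0.3392  0.072 ] [ 3.1409e+00 -4.3000e-03  1.3000e-03] 0.0599 [0.007 0.007 1.75 ]
279 [342.6 151.7] [ 0.718 -0.35 ] [ 0.698 -0.325] grid [ 0.108 -0.398]
151 [386.1 173.4] [ 0.539 -0.336] [ 0.523 -0.311] grid [-0.065 -0.373]
192 [289.9 195.5] [ 0.641 -0.04 ] [ 0.623 -0.021] grid [ 0.053 -0.09 ]
207 [313.7 206.9] [ 0.558 -0.046] [ 0.541 -0.027] grid [-0.03  -0.091]
230 [292.8 219.3] [0.554 0.036] [0.537 0.053] grid [-0.029 -0.011]
256 [270.7 232.8] [0.548 0.117] [0.532 0.133] grid [-0.029  0.069]
```

Emit:
{"method": "servo_tool", "body": {"motion": "0.01 0.01 0.4 0;0.01 0.01 0.8 0;0.01 0.01 1.2 0;0.01 0.01 1.5 0;0.01 0.01 1.73 0"}}

```text
t: 78.6
ee_pos: [0.5397, -0.3391, 0.0008]
tcp_rot: [-3.141, 0.004, 0.002]
ft_force: [0.4, -0.2, 0.3]
opening: 0.0603
grip_force: 0.0
```

Emit:
{"method": "servo_tool", "body": {"motion": "0 0 0 0;0 0 0 0;0 0 0 0;0 0 0 0;0 0 0 0", "grip": 30}}

```text
t: 79.02
ee_pos: [0.5409, -0.3397, 0.003]
tcp_rot: [3.141, -0.004, 0.002]
ft_force: [0.3, 0.0, -0.6]
opening: 0.0427
grip_force: 40.6
```

Emit:
{"method": "servo_tool", "body": {"motion": "0 0 0 0;0 0 0 0;0 0 0 0;0 0 0 0;0 0 0 0"}}

```text
t: 79.43
ee_pos: [0.5403, -0.3394, 0.0022]
tcp_rot: [3.142, -0.004, 0.0]
ft_force: [-0.2, -0.3, -1.0]
opening: 0.0424
grip_force: 40.6
```

Emit:
{"method": "servo_tool", "body": {"motion": "0 0 -0.3 0;0 0 -0.9 0;0 0 -1.6 0;0 0 -2.3 0;0 0 -2.9 0"}}

```text
t: 79.85
ee_pos: [0.5408, -0.3393, 0.1208]
tcp_rot: [3.141, -0.004, 0.002]
ft_force: [0.3, 0.0, -0.8]
opening: 0.0422
grip_force: 40.7
```

Emit:
{"method": "servo_tool", "body": {"motion": "0.1 -0.6 0 0;0.2 -1.3 0 0;0.4 -2 0 0;0.5 -2.6 0 0;0.66 -3.28 0 0"}}

```text
t: 80.27
ee_pos: [0.567, -0.2076, 0.1192]
tcp_rot: [3.141, -0.005, 0.001]
ft_force: [-0.1, -1.4, 0.1]
opening: 0.0421
grip_force: 40.7
```

Emit:
{"method": "servo_tool", "body": {"motion": "0.1 -0.6 0 0;0.2 -1.3 0 0;0.4 -2 0 0;0.5 -2.6 0 0;0.66 -3.28 0 0"}}

```text
t: 80.68
ee_pos: [0.5938, -0.0764, 0.1191]
tcp_rot: [3.141, -0.005, 0.001]
ft_force: [0.4, -1.3, -0.9]
opening: 0.0422
grip_force: 40.7
```

Emit:
{"method": "servo_tool", "body": {"motion": "0.1 -0.6 0 0;0.2 -1.3 0 0;0.4 -2 0 0;0.5 -2.6 0 0;0.66 -3.26 0 0"}}

```text
t: 81.1
ee_pos: [0.6206, 0.0543, 0.1191]
tcp_rot: [3.141, -0.004, 0.001]
ft_force: [0.1, 0.4, -1.5]
opening: 0.0423
grip_force: 40.7
```

Emit:
{"method": "servo_tool", "body": {"motion": "0 0 0.5 0;0 0 1 0;0 0 1.4 0;0 0 1.7 0;0 0 1.7 0"}}

```text
t: 81.52
ee_pos: [0.6186, 0.0528, 0.048]
tcp_rot: [3.141, -0.004, -0.006]
ft_force: [-1.1, 1.1, -0.9]
opening: 0.0427
grip_force: 40.7
```

Emit:
{"method": "servo_tool", "body": {"motion": "0 0 0 0;0 0 0 0;0 0 0 0;0 0 0 0;0 0 0 0"}}

```text
t: 81.93
ee_pos: [0.6212, 0.0531, 0.051]
tcp_rot: [3.142, -0.005, 0.002]
ft_force: [0.8, 0.3, -0.2]
opening: 0.0424
grip_force: 40.7
```

```bash
python3 chk.py .6196 .0549 .0195
```

```text
[0.6212 0.0531 0.051 ] [ 3.1416e+00 -4.7000e-03  2.4000e-03] 0.0424 [-0.04  -0.044  0.789]
```

Next I'll place it, retreat to a high viewpoint and check everything with the wrist camera.

Emit:
{"method": "servo_tool", "body": {"motion": "-0.04 -0.04 0.2 0;-0.04 -0.04 0.4 0;-0.04 -0.04 0.6 0;-0.04 -0.04 0.7 0;-0.04 -0.04 0.77 0"}}

```text
t: 82.35
ee_pos: [0.618, 0.0547, 0.0178]
tcp_rot: [3.141, -0.004, -0.003]
ft_force: [-0.5, -1.1, -0.5]
opening: 0.0425
grip_force: 40.7
```

Emit:
{"method": "servo_tool", "body": {"motion": "0 0 0 0;0 0 0 0;0 0 0 0;0 0 0 0;0 0 0 0"}}

```text
t: 82.77
ee_pos: [0.6193, 0.0549, 0.0197]
tcp_rot: [-3.142, 0.004, -0.001]
ft_force: [-0.1, 0.8, -0.5]
opening: 0.0423
grip_force: 40.7
```

Emit:
{"method": "servo_tool", "body": {"motion": "0 0 0 0;0 0 0 0;0 0 0 0;0 0 0 0;0 0 0 0", "grip": 60}}

```text
t: 83.18
ee_pos: [0.619, 0.0548, 0.0194]
tcp_rot: [3.142, -0.004, 0.0]
ft_force: [-0.3, -0.6, 0.2]
opening: 0.0602
grip_force: 0.0
```

Emit:
{"method": "servo_tool", "body": {"motion": "0 0 -0.2 0;0 0 -0.6 0;0 0 -1.2 0;0 0 -1.9 0;0 0 -2.5 0"}}

```text
t: 83.6
ee_pos: [0.619, 0.0551, 0.1213]
tcp_rot: [-3.141, 0.004, -0.001]
ft_force: [0.3, -0.1, 0.7]
opening: 0.06
grip_force: 0.0
```

Emit:
{"method": "servo_tool", "body": {"motion": "-0.3 0 -0.8 0;-0.6 0 -1.6 0;-1 0 -2.4 0;-1.4 0 -3.2 0;-1.9 0 -4 0"}}

```text
t: 84.02
ee_pos: [0.5423, 0.0553, 0.2813]
tcp_rot: [-3.141, 0.004, -0.001]
ft_force: [-0.1, -0.3, 0.9]
opening: 0.0596
grip_force: 0.0
```

Emit:
{"method": "servo_tool", "body": {"motion": "0 0 -0.7 0;0 0 -1.3 0;0 0 -1.4 0;0 0 -1.4 0;0 0 -1.4 0"}}

```text
t: 84.43
ee_pos: [0.5426, 0.0549, 0.3351]
tcp_rot: [3.141, -0.004, -0.0]
ft_force: [0.1, -0.2, -0.7]
opening: 0.0602
grip_force: 0.0
```

Emit:
{"method": "servo_tool", "body": {"motion": "0 0 0 0;0 0 0 0;0 0 0 0;0 0 0 0;0 0 0 0"}}

```text
t: 84.85
ee_pos: [0.5427, 0.055, 0.3347]
tcp_rot: [-3.141, 0.004, 0.002]
ft_force: [0.9, -0.1, 0.2]
opening: 0.0597
grip_force: 0.0
```

Run:
```python
from meas import *
cap('wrist','fin'); im,c=load('fin'); d=np.load('grid.npz'); print(bot.state()['t'],bot.state()['ee_pos'])
h=cv2.cvtColor(im,cv2.COLOR_RGB2HSV); m=cv2.inRange(h,(5,110,60),(25,255,255))
n,l,s,ce=cv2.connectedComponentsWithStats(m)
for i in range(1,n):
    if 250<s[i,4]<2500: print(s[i,4],ce[i].round(1),((ray(c,ce[i],.044)[0,:2]-d['o'])@d['R']).round(4))
```

```text
84.9 [0.54280306 0.05509559 0.33488806]
668 [206.7   8.5] [0.1908 0.0795]
719 [339.5 107.9] [ 0.0544 -0.0929]
704 [284.7 110.7] [ 0.0559 -0.0143]
265 [  5.4 131.3] [0.0543 0.3954]
623 [340.3 163.7] [-0.0259 -0.0929]
614 [288.  166.5] [-0.0249 -0.014 ]
614 [235.9 169.9] [-0.0249  0.0651]
408 [ 18.5 182.9] [-0.0226  0.4007]
```

View pics/fin.png

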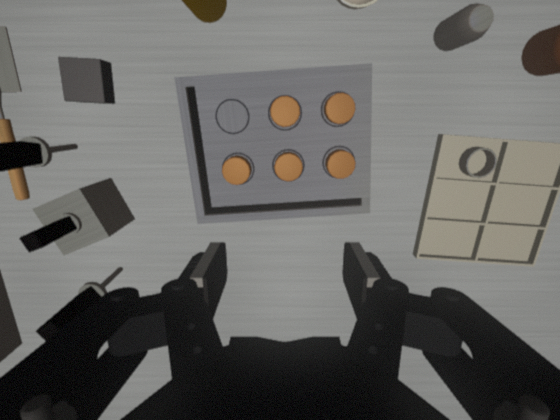

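All five cakes are centred within 2 mm on rings, at (236,170), (288,166), (340,164), (285,111) and (340,108). The tray holds only the egg ring, the scraper is in its stand at (60,228), and the arm is clear.

```bash
python3 -c "
from cell import bot
print(bot.sign_off())"
```

```text
the job is handed in; nothing more can be done
None
```

The job is handed in: I drew the scraper along the whole groove and hung it back upright in its stand, and all five cakes lie on rings of their own (near row full, two in the far row), within 2 mm of centre by the last wrist picture; sign-off returned no verdict.

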